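Pack frame-corner samples head to tail in the sample tray

TASK

One L-shaped frame-corner sample already lies in the low wooden tray. Pack the other three in with it, face up, turning every other one end for end so that the legs of each two interlock and all four lie flat on the tray's floor inside the rim. Lower each one gently to the floor, without dropping or forcing it, and leave the gouge, the oilstone and the wax tin where they are.

Things in the scene. Friction and masses are not known exactly. Their poses are not given: they have to be found in the camera images.
- tray: low dark wooden tray with a grey felt floor, fixed. Outside 196 (x) x 134 (y) mm; rim 13 high, 7 thick. Floor 182 x 120, 6 above the bench, so a packed sample stands well above the rim. Holds four samples only as two interlocked pairs side by side along x, each pair 88 (x) x 116 (y), 2 mm gaps all round. Origin: centre of underside, z up
- sample_1: the sample already in the tray, flat on its floor: origin within 1.5 mm of x=-45, y=-14 mm of the tray, axes along the tray's; loose. All four samples are alike, with one frame: origin at the centre of the L's 88 x 88 mm square, on the underside (in the empty crook); z up out of the carved face; outer corner at x=-44, y=-44; leg centre lines at y=-31 (leg along x) and x=-31 (leg along y)
- sample_2: loose on the bench, like the others: corner of a picture-frame moulding, bare light wood, 55-100 g, face up, an L of two equal legs, each 88 mm long outside, 26 wide. Outer 12 of the width is 28 high; inner 14 is 22 high with a row of carved pearls; under the inner edge a rebate 6 wide, 8 high. Sides upright: pinch a leg across its 26 mm. Frame as sample_1
- sample_3: loose on the bench, lying face up; same piece as sample_2, same frame as sample_1
- sample_4: loose on the bench, lying face up; same piece as sample_2, same frame as sample_1
- gouge: bystander: carving gouge lying flat, 255 long, round wooden handle 22 thick, steel blade; origin under the joint of handle and blade, x along the blade
- oilstone: bystander: grey sharpening stone in a wooden holder, 190 x 70 x 30; origin under its centre, x along its length
- wax_tin: bystander: round flat metal tin, 87 across, 41 high; origin under its centre
There are look-alikes about, which are no part of the job. What is shaped like the sample_1 but black or yellow is not meant.

How it is judged:
At the end, for the whole second after the job is handed in: All four samples lie face up inside the tray's rim, flat on its floor (underside within about 2.5 mm of the floor, tilted less than 2 degrees), released and at rest; any arrangement in which all four lie flat counts (x of sample_1 in the frame of tray between -0.054 and 0.054 m and y of sample_1 in the frame of tray between -0.024 and 0.024 m and z of sample_1 in the frame of tray between 0.003 and 0.0085 m and angle between each of sample_1, sample_2, sample_3, sample_4's own z axis and vertical below 0.035 rad and linear speed of each of sample_1, sample_2, sample_3, sample_4 below 0.01 m/s and x of sample_2 in the frame of tray between -0.054 and 0.054 m and y of sample_2 in the frame of tray between -0.024 and 0.024 m and z of sample_2 in the frame of tray between 0.003 and 0.0085 m and x of sample_3 in the frame of tray between -0.054 and 0.054 m and y of sample_3 in the frame of tray between -0.024 and 0.024 m and z of sample_3 in the frame of tray between 0.003 and 0.0085 m and x of sample_4 in the frame of tray between -0.054 and 0.054 m and y of sample_4 in the frame of tray between -0.024 and 0.024 m and z of sample_4 in the frame of tray between 0.003 and 0.0085 m); the robot touches nothing.
It fails at once if a sample is let fall (it moves at over 0.5 m/s with no finger on it, a fall of about 13 mm) ((linear speed of sample_1 above 0.5 m/s and contact force between the fingers and sample_1 below 0.05 N) or (linear speed of sample_2 above 0.5 m/s and contact force between the fingers and sample_2 below 0.05 N) or (linear speed of sample_3 above 0.5 m/s and contact force between the fingers and sample_3 below 0.05 N) or (linear speed of sample_4 above 0.5 m/s and contact force between the fingers and sample_4 below 0.05 N)).
It fails at once if a sample is forced into the tray (more than 50 N between a sample and the tray) (contact force between any of sample_1, sample_2, sample_3, sample_4 and tray above 50 N).
It fails at once if the gouge, the oilstone or the wax tin is shifted by more than 20 mm (distance of any of gouge, oilstone, wax_tin from where it was at the start of the episode above 0.02 m).
It also fails if it takes over 67 s, if anything falls off the work surface, if the arm or the gripper's body presses on something with over 40 N, if the wrist force passes 120 N, or if a joint passes its speed limit or range.

ROBOT

A 7-joint arm with a two-finger parallel gripper is mounted at the origin on the work surface. World frame = base frame: x ahead of the robot, y to its left, z up, the work surface at z = 0. Lengths are in m, angles in rad, forces in N, time in s.
With the tool pointing down it reaches from about 0.425 to 0.925 m from the base axis. Payload 6.8 kg.
Tool frame: the origin (TCP) lies between the finger pads; the fingertips stand 14 mm ahead of it and the grasp point (between the pads) lies 5 mm behind it; z points along the fingers, y is the direction in which the jaws open and shut (so a half turn about z gives the same grasp; the last joint's range is limited). The gripper opens to 85 mm and grips with 20 to 120 N. Pads are 22 mm wide; open, the fingers measure 114 mm over their backs; the gripper's body (76 mm by 85 mm) begins 54 mm behind the grasp point. The pads swing forward as they close: fully open they stand 13 mm farther back than shut.
Start: joints at [1.097, 0.477, 0.022, 1.555, -0.011, 1.109, -0.083], TCP at [0.241, -0.63, 0.218] pointing down, gripper open.
Joint ranges: [-2.96, 2.96], [-0.34, 2.1], [-1.41, 1.46], [0.24, 2.44], [-1.37, 4.51], [0.17, 1.92], [-2.96, 2.96]. Speed limits (rad/s): [2.39, 2.39, 3.14, 3.14, 3.14, 3.14, 3.14].

INTERFACE

Orientations are given as a unit quaternion [w, x, y, z].
In Python, from station import bot gives the robot as it stands.
- The arm moves only by the shell command python3 -m crank 'ROWS' [FORCE]. ROWS is JSON, a list of rows, each a list of 3 entries, a list of its own where there are three numbers: the shift along the tool's x, y, z in m, then the turn, a rotation vector about the tool's x, y, z in degrees, then the finger opening in m, from 0 to 0.0854. A call has 1 to 10 rows; each row shifts and turns the commanded pose from where the row before left it, along the tool's axes as they then stand; what a row does not reach is not made up. A row lasts 1/8 s, in which the tool goes at most 62.5 mm and 10.7 degrees, less where a joint would pass 70% of its speed; a pose out of reach is approached as far as the arm can. A call is refused whole if a number of a shift passes 0.0625 or a number of a turn 10.7, either way. A call with a gripper value outside its range is refused whole. The fingers move at their own pace and stop on an object; FORCE is the grip in N (left out, the last holds). Time passes only in rows, so rows that do not move let the fingers close. It gives the time, the measured TCP pose, the force and the opening at its end, in the units of the state.
- bot.get_obs(): the state, without advancing time (a new reading comes with each control period).
- bot.read_camera(name): name is "scene" or "top"; returns (picture, depth): 384x512x3 uint8, red, green, blue; 384x512 float32, m along the optical axis (not along the pixel's ray), 0 where there is no reading.
- bot.calibration(name): a dict with "fx", "fy", "cx", "cy" (pixels), "extrinsics" (4x4, takes a point from camera to world coordinates). Camera axes: x right, y down, z forward; pixel columns grow to the right and rows downward; lengths in m; the calibration is good to about 2 mm. A picture is of the moment at which its call begins. calibration takes no time and is no camera call.
- bot.hand_in(): hands the job in, once; it reports no verdict.
The state is a dict: "t": time; "q": joint angles; "joint_vel": joint speeds; "joint_torque": joint torques, N m; "eef_pos": TCP position; "tool_rot": TCP orientation; "contact_force": force on the tool from outside, world axes, zero at the start; "torque": the same for the moment, N m; "gripper_width": opening from 0.0 (shut) to 1.0 (fully open).
Only numpy, scipy, OpenCV 4.12 (cv2) and the standard library are available. Lean on these libraries where they do the work, as an engineer would, in place of code of your own. Each camera call takes 0.05 s, during which the arm holds its last target.

## Working session

There is one attempt and no reset: what is moved stays moved. The work goes in short steps, Python scripts to look and compute and a shell command to move; the robot and the scene stay as the last step left them, time stands still between calls to the robot, and variables do not carry over. Pictures are saved under pics/ and viewed, and the job is handed in when it is done.

```bash
ls; mkdir -p pics; python3 - <<'E'
from station import bot
import cv2,numpy as np
o=bot.get_obs()
for k,v in o.items(): print(k,np.round(v,4))
for n in("scene","top"):
    im,d=bot.read_camera(n); cv2.imwrite(f"pics/{n}0.png",im[:,:,::-1]); np.savez(f"pics/{n}0.npz",im=im,d=d)
    c=bot.calibration(n); print(n,{k:np.round(v,4).tolist() for k,v in c.items()}, (d>0).mean())
E
```

```text
pics
t 0.0
q [ 1.0969  0.4778  0.0223  1.5565 -0.0115  1.1093 -0.0831]
joint_vel [-0.0002 -0.0013  0.002   0.0006  0.0019  0.0009  0.0004]
joint_torque [-7.00000e-04 -5.96453e+01  1.60790e+00 -2.81196e+01  1.25000e-02
  9.40000e-03  0.00000e+00]
eef_pos [ 0.2412 -0.6298  0.2165]
tool_rot [-9.000e-04  9.833e-01  1.819e-01 -2.000e-04]
contact_force [-0.71    0.0104  0.8188]
torque [ 0.0426 -0.0003  0.0357]
gripper_width 0.9974
scene {'fx': 381.4525, 'fy': 381.4525, 'cx': 253.8531, 'cy': 191.8074, 'extrinsics': [[0.3275, 0.8195, -0.4703, 1.0826], [0.9448, -0.2825, 0.1657, -0.212], [0.003, -0.4986, -0.8668, 1.1093], [0.0, 0.0, 0.0, 1.0]]} 0.9961395263671875
top {'fx': 389.349, 'fy': 389.349, 'cx': 256.3799, 'cy': 194.6972, 'extrinsics': [[0.0073, -0.991, 0.1339, 0.3566], [-0.9998, -0.0094, -0.0155, 0.0137], [0.0167, -0.1337, -0.9909, 1.355], [0.0, 0.0, 0.0, 1.0]]} 0.9958597819010416
```

View pics/scene0.png

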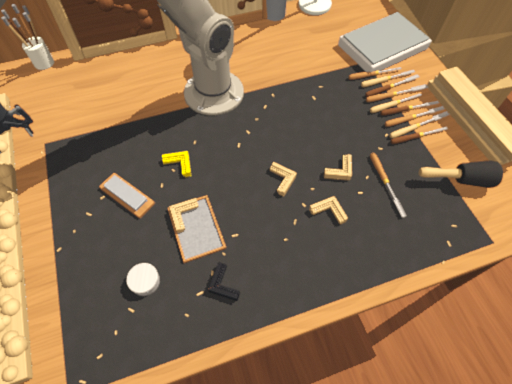

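View pics/top0.png

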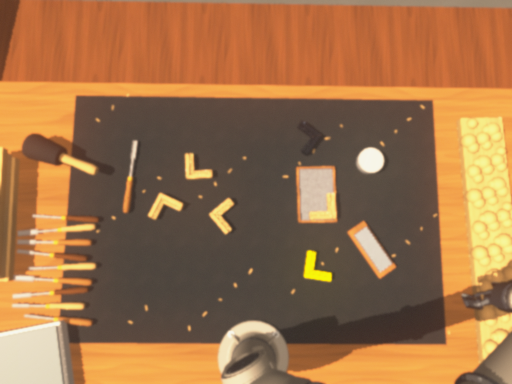

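The top view shows the tray near (316,194), with sample_1 at (324,207). The loose samples are at (197,168), (165,205) and (222,215). The yellow decoy is at (317,267) and the black one at (311,136). Next I'll crop closer.

```bash
cat > h.py <<'E'
import numpy as np,cv2
from station import bot
def cam(n): 
    c=bot.calibration(n); return c,np.array(c["extrinsics"])
def rays(n,uv):
    c,E=cam(n); uv=np.atleast_2d(np.asarray(uv,float))
    d=np.c_[(uv[:,0]-c["cx"])/c["fx"],(uv[:,1]-c["cy"])/c["fy"],np.ones(len(uv))]
    return E[:3,3],d@E[:3,:3].T
def onplane(n,uv,z):
    o,d=rays(n,uv); return o+d*((z-o[2])/d[:,2])[:,None]
def proj(n,P):
    c,E=cam(n); q=(np.atleast_2d(P)-E[:3,3])@E[:3,:3]
    return np.c_[c["fx"]*q[:,0]/q[:,2]+c["cx"],c["fy"]*q[:,1]/q[:,2]+c["cy"]]
def tri(uvs):  # {cam:uv}
    A=np.zeros((3,3));b=np.zeros(3)
    for n,uv in uvs.items():
        o,d=rays(n,uv); d=d[0]/np.linalg.norm(d[0]); M=np.eye(3)-np.outer(d,d); A+=M;b+=M@o
    return np.linalg.solve(A,b)
def cloud(n,d):
    v,u=np.mgrid[:384,:512]; o,r=rays(n,np.c_[u.ravel(),v.ravel()]); 
    return (o+r*d.reshape(-1,1)).reshape(384,512,3)
E
python3 - <<'E'
from h import *
for n,b,f in(("top",(135,135,385,290),3),("scene",(90,135,360,300),2.9)):
    z=np.load(f"pics/{n}0.npz"); im=z["im"][b[1]:b[3],b[0]:b[2],::-1]
    cv2.imwrite(f"pics/{n}0c.png",cv2.resize(im,None,fx=f,fy=f,interpolation=cv2.INTER_NEAREST))
    P=cloud(n,z["d"]); 
    for nm,uv in dict(top=dict(bench=(270,240),floor=(312,180),s2=(188,172),s3=(158,207),s4=(222,225)),scene=dict(bench=(130,240),floor=(200,240),s=(285,190))).get(n).items(): print(n,nm,P[uv[1],uv[0]].round(4))
E
```

```text
top bench [ 0.382  -0.0559 -0.0032]
top floor [ 0.5932 -0.2032  0.0044]
top s2 [0.3566 0.0137 1.355 ]
top s3 [0.4903 0.3281 0.0283]
top s4 [0.431  0.1094 0.0234]
scene bench [ 5.190e-01 -4.226e-01  5.000e-04]
scene floor [ 0.593  -0.216   0.0065]
scene s [0.5197 0.0952 0.022 ]
```

```bash
python3 - <<'E'
from h import *
# masks of light wood, via depth-height > bench and colour
for n in("top","scene"):
    z=np.load(f"pics/{n}0.npz"); P=cloud(n,z["d"]); hsv=cv2.cvtColor(z["im"],cv2.COLOR_RGB2HSV)
    for nm,uv in dict(top=[("s",(190,172)),("y",(317,270)),("s1",(330,210)),("rim",(298,190)),("felt",(312,180))],scene=[("s",(288,180)),("y",(187,165)),("s1",(178,215)),("rim",(172,235)),("felt",(200,240))])[n]: print(n,nm,hsv[uv[1],uv[0]])
    m=((P[:,:,2]>0.015)&(P[:,:,2]<0.045)&(hsv[:,:,2]>90)).astype(np.uint8)
    k,l,st,c=cv2.connectedComponentsWithStats(m)
    for i in range(1,k):
        if st[i,4]>40 and 0.3<P[l==i].mean(0)[0]<0.9: print(n,i,st[i],P[l==i].mean(0).round(3))
E
```

```text
top s [ 18 147 236]
top y [ 25 243 213]
top s1 [ 24 125 247]
top rim [ 13 162 219]
top felt [ 15  48 218]
top 1 [ 458  117   54  177 4015] [ 0.539 -0.793  0.035]
top 9 [357 148  27  25 507] [ 0.659 -0.401  0.038]
top 12 [185 153  27  26 335] [0.625 0.208 0.024]
top 13 [   0  154   18  128 1047] [0.448 0.825 0.03 ]
top 41 [124 176   9  36 146] [0.531 0.437 0.019]
top 54 [148 193  35  26 345] [0.5   0.31  0.024]
top 55 [309 192  28  28 365] [ 0.488 -0.246  0.03 ]
top 57 [210 198  24  36 339] [0.466 0.111 0.024]
top 66 [ 59 215  39   7 165] [0.451 0.591 0.019]
top 83 [348 222  47  54 865] [ 0.355 -0.401  0.026]
top 84 [ 57 224  38   8 156] [0.419 0.601 0.019]
top 99 [ 54 239  37   7 153] [0.371 0.61  0.019]
top 122 [ 50 252  37   9 151] [0.323 0.622 0.019]
scene s [ 21 101 255]
scene y [ 30 255 255]
scene s1 [ 21  99 255]
scene rim [20 17 46]
scene felt [ 16  22 199]
scene 41 [427  79  83  85 914] [0.469 0.824 0.03 ]
scene 76 [371  99  42  15 211] [0.308 0.604 0.019]
scene 114 [385 114  31  12 117] [0.373 0.608 0.019]
scene 123 [390 123  35  19 237] [0.437 0.594 0.019]
scene 125 [   0  128   31  256 3415] [ 0.511 -0.756  0.033]
scene 130 [370 153  18  30 142] [0.534 0.434 0.019]
scene 131 [324 154  27  24 318] [0.503 0.306 0.024]
scene 132 [270 162  26  32 340] [0.467 0.108 0.024]
scene 136 [100 173  54  42 862] [ 0.363 -0.403  0.026]
scene 152 [310 196  37  26 398] [0.628 0.206 0.024]
scene 154 [169 198  30  34 421] [ 0.49  -0.246  0.029]
scene 183 [127 263  31  31 760] [ 0.667 -0.403  0.039]
```

View pics/top0c.png

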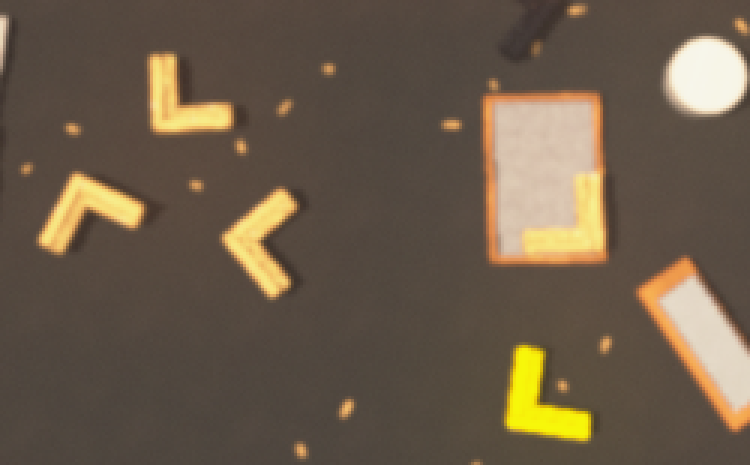

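View pics/scene0c.png

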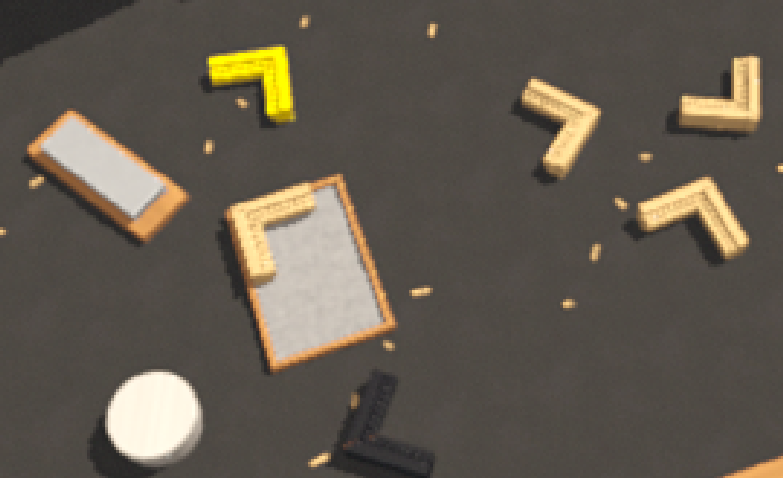

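The crops match. The tray's long side runs along world x, and sample_1 sits in the (-x, -y) corner. Now the numeric poses.

```bash
cat >> h.py <<'E'
def Lpose(Q):
    # Q Nx2 plan points of an L: centroid + principal axes
    c=Q.mean(0); w,V=np.linalg.eigh(np.cov((Q-c).T)); d=V[:,0]
    h=cv2.convexHull((Q*1e3).astype(np.float32)); M=cv2.moments(h); hc=np.array([M["m10"],M["m01"]])/M["m00"]/1e3
    if (hc-c)@d<0: d=-d       # d = (1,1)/sqrt2 of the own frame
    yaw=np.arctan2(d[1],d[0])-np.pi/4
    return c+d*0.0128*np.sqrt(2), (np.degrees(yaw)+180)%360-180, np.sqrt(w)*1e3
def samples(n,im,dep,zmin=.018,zmax=.04,box=(.35,.75,-.33,.40)):
    P=cloud(n,dep); hsv=cv2.cvtColor(im,cv2.COLOR_RGB2HSV)
    m=((P[...,2]>zmin)&(P[...,2]<zmax)&(hsv[...,2]>110)&(hsv[...,1]>60)&(hsv[...,1]<190)&(P[...,0]>box[0])&(P[...,0]<box[1])&(P[...,1]>box[2])&(P[...,1]<box[3])).astype(np.uint8)
    k,l,st,_=cv2.connectedComponentsWithStats(m); out=[]
    for i in range(1,k):
        if st[i,4]>150:
            Q=P[l==i]; o,y,s=Lpose(Q[:,:2]); out.append((o,y,s,np.percentile(Q[:,2],[10,50,90]),st[i]))
    return out
E
python3 - <<'E'
from h import *
for n in("top","scene"):
    z=np.load(f"pics/{n}0.npz")
    for o,y,s,h,st in samples(n,z["im"],z["d"]): print(n,"org",(o*1e3).round(1),"yaw",round(y,1),"sd",s.round(1),"z",(h*1e3).round(1),st)
    # tray
    hsv=cv2.cvtColor(z["im"],cv2.COLOR_RGB2HSV); 
    u,v=dict(top=(312,180),scene=(205,235))[n]
    b=cv2.resize(z["im"],None,fx=4,fy=4,interpolation=cv2.INTER_CUBIC).max(2)
    m=(b>115).astype(np.uint8); k,l=cv2.connectedComponents(m); m=(l==l[v*4,u*4]).astype(np.uint8)
    ct=max(cv2.findContours(m,0,1)[0],key=cv2.contourArea)[:,0]; px=(ct+.5)/4-.5
    W=onplane(n,px,.013)[:,:2]; print(n,"tray",cv2.minAreaRect((W*1e3).astype(np.float32)),m.sum()/16)
    # straight fits: side lines
    R=cv2.minAreaRect((W*1e3).astype(np.float32)); bx=cv2.boxPoints(R)
    for i in range(4):
        a,c=bx[i],bx[(i+1)%4]; L=np.linalg.norm(c-a); t=(c-a)/L; nn=np.array([-t[1],t[0]])
        Q=W*1e3-a; s=Q@t; e=Q@nn; g=(s>.1*L)&(s<.9*L)&(abs(e)<4)
        f=cv2.fitLine((W*1e3)[g].astype(np.float32),cv2.DIST_HUBER,0,.01,.01).ravel(); print("   L%.0f dir %.2f  pt"%(L,np.degrees(np.arctan2(f[1],f[0]))),f[2:].round(1),g.sum())
E
```

```text
top org [638.  196.6] yaw -86.6 sd [17.9 31. ] z [19.9 24.3 28.6] [185 153  27  26 306]
top org [483.3 304.1] yaw 155.7 sd [17.3 31.5] z [19.5 24.2 28.9] [148 193  35  26 323]
top org [ 500.4 -232.6] yaw 1.2 sd [17.9 31. ] z [24.5 29.7 35.1] [309 193  27  26 357]
top org [464.5  93.2] yaw -139.4 sd [17.4 31.5] z [20.5 24.4 28.4] [210 198  24  36 321]
top tray ((550.900390625, -215.25930786132812), (220.5530548095703, 144.873291015625), 0.6466012001037598) 2373.875
   L145 dir -89.53  pt [ 440.6 -193.1] 134
   L221 dir 0.70  pt [ 553.  -285.7] 200
   L145 dir 61.42  pt [ 659.  -159.3] 8
   L221 dir 1.50  pt [ 549.7 -144.3] 200
scene org [485.9 299.9] yaw 157.0 sd [17.8 32.3] z [20.4 25.  29. ] [325 154  26  23 299]
scene org [465.2  91.1] yaw -139.9 sd [17.7 31.9] z [20.2 25.  28.9] [270 162  26  31 322]
scene org [641.  194.1] yaw -84.5 sd [17.6 31.8] z [19.5 24.5 28.9] [310 196  37  25 379]
scene org [ 502.5 -232.9] yaw 2.6 sd [17.7 32.1] z [24.4 29.9 34.7] [169 198  30  34 408]
scene tray ((546.0433349609375, -216.6226806640625), (206.2371368408203, 139.2414093017578), 1.5072014331817627) 2580.5
   L139 dir -89.50  pt [ 444.2 -227.2] 127
   L206 dir 0.46  pt [ 549.5 -284.5] 184
   L139 dir -88.42  pt [ 648.1 -214.3] 142
   L206 dir 1.68  pt [ 546.5 -148.3] 176
```

```bash
python3 - <<'E'
from h import *
c0=np.array([546,-217.]);a=np.radians(1.6);R=np.array([[np.cos(a),-np.sin(a)],[np.sin(a),np.cos(a)]])
for n in("top","scene"):
    z=np.load(f"pics/{n}0.npz"); g=z["im"].max(2).astype(np.float32)
    for nm,p,t,N in(("+y",(-80,67),(1,0),(0,1)),("-y",(5,-67),(1,0),(0,-1)),("+x",(98,-55),(0,1),(1,0)),("-x",(-98,0),(0,1),(-1,0))):
        L={"+y":165,"-y":80,"+x":110,"-x":55}[nm]; pts=[]
        for s in np.arange(0,L,2.):
            e=np.arange(-6,14,.25); q=(np.array(p)+s*np.array(t))+e[:,None]*np.array(N)
            W=np.c_[(q@R.T+c0)/1e3,np.full(len(e),.013)]; uv=proj(n,W).astype(np.float32)
            v=cv2.remap(g,uv[:,0].copy(),uv[:,1].copy(),cv2.INTER_CUBIC).ravel()
            hi,lo=v[:30].max(),np.median(v[-12:]); th=(hi+lo)/2
            k=np.where((v[:-1]>=th)&(v[1:]<th))[0]
            if len(k): pts.append((s,e[k[0]]))
        pts=np.array(pts); f=np.polyfit(pts[:,0],pts[:,1],1); r=pts[:,1]-np.polyval(f,pts[:,0]); ok=abs(r)<1.2; f=np.polyfit(pts[ok,0],pts[ok,1],1)
        sg={"+y":1,"-y":-1,"+x":-1,"-x":1}[nm]
        print(n,nm,"offset mid %.2f dyaw %.2f sd %.2f n%d"%(np.polyval(f,L/2),sg*np.degrees(np.arctan(f[0])),r[ok].std(),ok.sum()))
E
```

```text
top +y offset mid 3.48 dyaw 0.07 sd 0.37 n82
top -y offset mid 0.60 dyaw -0.63 sd 0.51 n40
top +x offset mid -0.81 dyaw 0.91 sd 0.35 n55
top -x offset mid 4.34 dyaw -0.75 sd 0.17 n28
scene +y offset mid 0.38 dyaw 0.08 sd 0.32 n83
scene -y offset mid 0.83 dyaw 0.17 sd 0.25 n40
scene +x offset mid 2.32 dyaw 0.18 sd 0.35 n55
scene -x offset mid 1.52 dyaw -4.35 sd 0.59 n28
```

Tray: centre about (545.5, -217.4) mm, yaw about 1.65°, and the views agree to 1–2 mm. I'll write a step calculator next, then test the fingertip depth against the bench beside the tray.

```bash
cat > step.py <<'E'
# usage: step.py x y z theta(deg of tool x) [n] -> rows that would go there from the measured pose
import sys,numpy as np,math
from scipy.spatial.transform import Rotation as R
from station import bot
def state():
    o=bot.get_obs(); q=np.array(o["tool_rot"]); M=R.from_quat(q[[1,2,3,0]]).as_matrix(); return o,M
if __name__=="__main__":
    o,M=state(); p=np.array(o["eef_pos"]); th=math.degrees(math.atan2(M[1,0],M[0,0]))
    print("t %.2f p"%o["t"],(p*1e3).round(1),"th %.2f"%th,"zaxis",M[:,2].round(4),"F",np.round(o["contact_force"],1),"w %.3f q7 %.2f"%(o["gripper_width"],o["q"][6]))
    if len(sys.argv)>4:
        T=np.array([float(v) for v in sys.argv[1:4]]); tt=float(sys.argv[4])
        Mt=np.c_[[math.cos(math.radians(tt)),math.sin(math.radians(tt)),0],[math.sin(math.radians(tt)),-math.cos(math.radians(tt)),0],[0,0,-1]]
        rv=R.from_matrix(M.T@Mt).as_rotvec(); D=T-p
        n=int(sys.argv[5]) if len(sys.argv)>5 else max(1,math.ceil(np.linalg.norm(D)/.05),math.ceil(np.linalg.norm(rv)/math.radians(10)))
        rows=[];C=M.copy();st=R.from_rotvec(rv/n)
        for i in range(n): rows.append([(C.T@D/n).round(4).tolist(),np.degrees(rv/n).round(2).tolist()]);C=C@st.as_matrix()
        for r in rows: print(r)
E
python3 step.py .545 -.335 .15 1.65; ls; python3 -m crank 2>&1 | head -5
```

```text
t 0.10 p [ 241.2 -629.8  216.6] th 20.96 zaxis [-7.0e-04  1.5e-03 -1.0e+00] F [ 0.1 -0.2 -0.7] w 1.002 q7 -0.08
[[0.0432, -0.0185, 0.0074], [-0.01, 0.0, 2.15]]
[[0.0425, -0.0201, 0.0074], [-0.01, 0.0, 2.15]]
[[0.0417, -0.0217, 0.0074], [-0.01, 0.0, 2.15]]
[[0.0409, -0.0232, 0.0074], [-0.01, 0.0, 2.15]]
[[0.04, -0.0248, 0.0074], [-0.01, 0.0, 2.15]]
[[0.039, -0.0262, 0.0074], [-0.01, 0.0, 2.15]]
[[0.038, -0.0277, 0.0074], [-0.01, 0.0, 2.15]]
[[0.037, -0.0291, 0.0074], [-0.01, 0.0, 2.15]]
[[0.0358, -0.0305, 0.0074], [-0.01, 0.0, 2.15]]
h.py
pics
step.py
invalid input
```

```bash
python3 -m crank '[[[0.043,-0.0185,0.0074],[0,0,2.15],0.026],[[0.0425,-0.02,0.0074],[0,0,2.15],0.026],[[0.0417,-0.0217,0.0074],[0,0,2.15],0.026],[[0.041,-0.023,0.0074],[0,0,2.15],0.026],[[0.04,-0.025,0.0074],[0,0,2.15],0.026],[[0.039,-0.026,0.0074],[0,0,2.15],0.026],[[0.038,-0.0277,0.0074],[0,0,2.15],0.026],[[0.037,-0.029,0.0074],[0,0,2.15],0.026],[[0.036,-0.0305,0.0074],[0,0,2.15],0.026],[[0,0,0.03],[0,0,0],0.026]]' 40; python3 step.py .545 -.335 .03 1.65 4
```

```text
t: 1.35
eef_pos: [0.5506, -0.3314, 0.1217]
tool_rot: [-0.0, 1.0, 0.018, 0.003]
contact_force: [-0.5, -0.6, -0.4]
gripper_width: 0.303
t 1.35 p [ 550.6 -331.4  121.7] th 2.03 zaxis [ 0.005  0.001 -1.   ] F [-0.5 -0.6 -0.4] w 0.303 q7 -1.10
[[-0.0016, 0.0009, 0.0229], [-0.01, -0.07, 0.09]]
[[-0.0015, 0.0009, 0.0229], [-0.01, -0.07, 0.09]]
[[-0.0015, 0.0009, 0.0229], [-0.01, -0.07, 0.09]]
[[-0.0015, 0.0009, 0.0229], [-0.01, -0.07, 0.09]]
```

```bash
python3 -m crank '[[[0,0,0.04],[0,0,0],0.026],[[0,0,0.04],[0,0,0],0.026],[[0,0,0.005],[0,0,0],0.026],[[0,0,0],[0,0,0],0.026]]' 40; python3 step.py .545 -.335 .018 1.65 1
```

```text
t: 1.85
eef_pos: [0.5457, -0.3363, 0.0364]
tool_rot: [0.0, 1.0, 0.014, 0.0]
contact_force: [0.7, -1.1, 1.9]
gripper_width: 0.306
t 1.85 p [ 545.7 -336.3   36.4] th 1.60 zaxis [ 2.e-04 -1.e-04 -1.e+00] F [ 0.7 -1.1  1.9] w 0.306 q7 -1.10
[[-0.0007, -0.0013, 0.0184], [0.01, -0.01, -0.05]]
```

```bash
python3 -m crank '[[[0,0,0.008],[0,0,0],0.026],[[0,0,0.004],[0,0,0],0.026],[[0,0,0.002],[0,0,0],0.026],[[0,0,0],[0,0,0],0.026]]';python3 step.py .545 -.335 .018 1.65 1
```

```text
t: 2.35
eef_pos: [0.5454, -0.3361, 0.022]
tool_rot: [0.0, 1.0, 0.014, 0.0]
contact_force: [-0.0, 0.2, -0.1]
gripper_width: 0.306
t 2.35 p [ 545.4 -336.1   22. ] th 1.60 zaxis [ 0. -0. -1.] F [-0.   0.2 -0.1] w 0.306 q7 -1.10
[[-0.0004, -0.0011, 0.004], [0.0, -0.0, -0.05]]
```

```bash
python3 -m crank '[[[0,0,0.003],[0,0,0],0.026],[[0,0,0.002],[0,0,0],0.026],[[0,0,0.001],[0,0,0],0.026],[[0,0,0],[0,0,0],0.026]]';python3 -m crank '[[[0,0,0.002],[0,0,0],0.026],[[0,0,0],[0,0,0],0.026]]';python3 -m crank '[[[0,0,0.002],[0,0,0],0.026],[[0,0,0],[0,0,0],0.026]]'
```

```text
t: 2.85
eef_pos: [0.5453, -0.3361, 0.0158]
tool_rot: [-0.0, 1.0, 0.014, -0.0]
contact_force: [-0.4, 0.2, 1.0]
gripper_width: 0.307
t: 3.1
eef_pos: [0.5453, -0.336, 0.0138]
tool_rot: [-0.0, 1.0, 0.014, -0.0]
contact_force: [1.0, 0.4, -1.0]
gripper_width: 0.301
t: 3.35
eef_pos: [0.5453, -0.336, 0.0117]
tool_rot: [-0.0, 1.0, 0.014, -0.0]
contact_force: [-0.7, 0.3, 0.5]
gripper_width: 0.304
```

```bash
python3 -m crank '[[[0,0,0.0015],[0,0,0],0.026],[[0,0,0],[0,0,0],0.026]]';python3 -m crank '[[[0,0,0.0015],[0,0,0],0.026],[[0,0,0],[0,0,0],0.026]]'
```

```text
t: 3.6
eef_pos: [0.5454, -0.3361, 0.0103]
tool_rot: [-0.0, 1.0, 0.014, -0.0]
contact_force: [-0.4, -0.2, 0.5]
gripper_width: 0.304
t: 3.85
eef_pos: [0.5453, -0.3361, 0.0088]
tool_rot: [-0.0, 1.0, 0.014, -0.0]
contact_force: [-0.8, 1.0, 0.3]
gripper_width: 0.303
```

```bash
python3 -m crank '[[[0,0,0.001],[0,0,0],0.026],[[0,0,0],[0,0,0],0.026]]';python3 -m crank '[[[0,0,0.001],[0,0,0],0.026],[[0,0,0],[0,0,0],0.026]]'; python3 -m crank '[[[0,0,0.001],[0,0,0],0.026],[[0,0,0],[0,0,0],0.026]]'
```

```text
t: 4.1
eef_pos: [0.5454, -0.3361, 0.0078]
tool_rot: [-0.0, 1.0, 0.014, -0.0]
contact_force: [-0.1, -0.0, 0.3]
gripper_width: 0.304
t: 4.35
eef_pos: [0.5454, -0.336, 0.0068]
tool_rot: [-0.0, 1.0, 0.014, -0.0]
contact_force: [-0.6, 0.1, -0.5]
gripper_width: 0.307
t: 4.6
eef_pos: [0.5454, -0.3361, 0.0058]
tool_rot: [-0.0, 1.0, 0.014, -0.0]
contact_force: [-0.4, -0.4, 0.2]
gripper_width: 0.306
```

```bash
python3 - <<'E'
from h import *
im,d=bot.read_camera("scene"); P=cloud("scene",d); np.savez("pics/s1.npz",im=im,d=d)
u,v=proj("scene",[[.545,-.336,.02]])[0].astype(int); print(u,v)
b=im[v-60:v+40,u-60:u+60,::-1]; cv2.imwrite("pics/s1.png",cv2.resize(b,None,fx=5,fy=5,interpolation=cv2.INTER_CUBIC))
E
```

```text
157 236
```

View pics/s1.png

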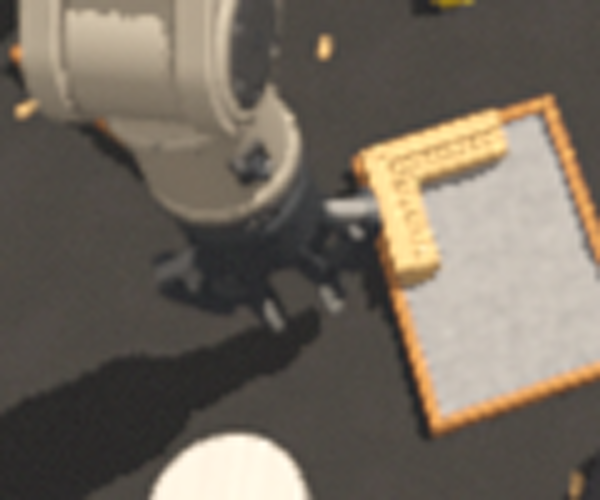

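```bash
for i in 1; do python3 -m crank '[[[0,0,0.0015],[0,0,0],0.026],[[0,0,0],[0,0,0],0.026]]';python3 -m crank '[[[0,0,0.0015],[0,0,0],0.026],[[0,0,0],[0,0,0],0.026]]'; done; python3 step.py
```

```text
t: 4.9
eef_pos: [0.5453, -0.3361, 0.0042]
tool_rot: [-0.0, 1.0, 0.014, -0.0]
contact_force: [0.4, -0.3, -0.1]
gripper_width: 0.307
t: 5.15
eef_pos: [0.5453, -0.3361, 0.0027]
tool_rot: [-0.0, 1.0, 0.014, -0.0]
contact_force: [-0.4, -0.3, 0.0]
gripper_width: 0.306
t 5.15 p [ 545.3 -336.1    2.7] th 1.61 zaxis [-2.e-04  1.e-04 -1.e+00] F [-0.4 -0.3  0. ] w 0.306 q7 -1.10
```

```bash
python3 - <<'E'
from h import *
im,d=bot.read_camera("scene"); P=cloud("scene",d)
np.set_printoptions(linewidth=220,suppress=True)
for n,r in(("x",0),("y",1),("z",2)): print(n);print((P[228:248:2,142:176:2,r]*1e3).round(0).astype(int))
u=im[228:248:2,142:176:2].max(2);print(u)
b=im[196:266,107:207,::-1]; cv2.imwrite("pics/s2.png",cv2.resize(b,None,fx=7,fy=7,interpolation=cv2.INTER_CUBIC))
E
```

```text
x
[[577 580 582 582 581 582 579 563 561 558 548 548 555 557 519 521 529]
 [576 579 581 581 581 555 508 513 561 562 561 551 555 556 526 529 537]
 [543 544 561 563 540 516 516 518 519 555 557 551 529 531 531 536 536]
 [547 549 563 561 545 521 526 524 526 555 555 551 535 536 539 542 541]
 [555 552 556 555 556 545 529 531 533 538 554 539 543 544 546 550 550]
 [559 527 529 552 556 555 536 540 539 543 544 546 549 550 553 554 557]
 [531 531 535 537 551 555 542 544 547 550 549 554 556 559 560 561 564]
 [537 539 542 542 546 548 550 551 554 557 559 560 561 563 564 569 570]
 [544 546 550 551 553 554 555 558 560 560 564 568 569 571 574 575 575]
 [550 554 554 558 560 561 561 565 569 568 572 571 575 578 580 582 582]]
y
[[-355 -349 -344 -340 -335 -330 -326 -325 -320 -316 -312 -307 -301 -295 -295 -290 -283]
 [-358 -353 -347 -343 -338 -339 -345 -339 -323 -318 -313 -309 -303 -298 -297 -291 -284]
 [-371 -365 -356 -350 -351 -352 -346 -340 -335 -322 -316 -312 -310 -304 -299 -292 -287]
 [-373 -367 -358 -354 -353 -354 -347 -342 -336 -324 -319 -315 -312 -306 -300 -294 -289]
 [-373 -369 -363 -358 -353 -351 -
[... 1219 characters left out ...]
 44  44  43  45  47  45  49  57  56  52  47  47  45  49 131]
 [ 44  46  45  45  45  52  66  64  44  45  50  44  53  54  42  41 120]
 [ 48  47  45  44  46  78  77  78  65  50  48  45  78  78  45  44  81]
 [ 50  50  45  46  47  63  77  80  78  77 118  62  73  80  55  43  66]
 [ 44  45  46  43  58  46  75  78  77  76 118 125  79  80  61  46  39]
 [ 44  61  75  49 106  86  70  66  51  47  80 100  81  80  73  76  44]
 [ 77  82  79  73  63 119  50  41  46  42  67  80  81  82  78  80  56]
 [ 78  68  48  45  43  81  49  42  44  45  69  77  78  78  80  78  77]
 [ 50  42  43  44  43  41  43  45  45  77  80  78  80  79  78  77  78]
 [ 42  43  44  47  44  42  41  43  68  81  79  79  78  78  79  78  78]]
```

View pics/s2.png

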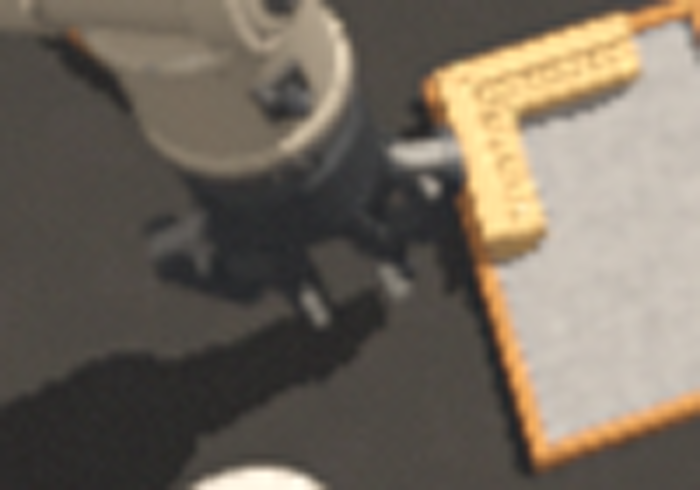

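The picture shows the fingertips still hovering, at about (153,242) and (163,238) px. I'll keep descending in small steps until they touch.

```bash
python3 -m crank '[[[0,0,0.002],[0,0,0],0.026],[[0,0,0],[0,0,0],0.026]]';python3 -m crank '[[[0,0,0.002],[0,0,0],0.026],[[0,0,0],[0,0,0],0.026]]'; python3 -m crank '[[[0,0,0.002],[0,0,0],0.026],[[0,0,0],[0,0,0],0.026]]'
```

```text
t: 5.45
eef_pos: [0.5453, -0.336, 0.0007]
tool_rot: [-0.0, 1.0, 0.014, -0.0]
contact_force: [-0.5, 0.5, -0.2]
gripper_width: 0.302
t: 5.7
eef_pos: [0.5453, -0.336, -0.0013]
tool_rot: [-0.0, 1.0, 0.014, -0.0]
contact_force: [-0.2, 0.5, 1.0]
gripper_width: 0.305
t: 5.95
eef_pos: [0.5453, -0.336, -0.0033]
tool_rot: [-0.0, 1.0, 0.014, -0.0]
contact_force: [0.2, 0.3, -0.6]
gripper_width: 0.307
```

```bash
python3 -m crank '[[[0,0,0.003],[0,0,0],0.026],[[0,0,0],[0,0,0],0.026]]';python3 -m crank '[[[0,0,0.002],[0,0,0],0.026],[[0,0,0],[0,0,0],0.026]]'; python3 -m crank '[[[0,0,0.002],[0,0,0],0.026],[[0,0,0],[0,0,0],0.026]]'
```

```text
t: 6.2
eef_pos: [0.5452, -0.336, -0.0064]
tool_rot: [-0.0, 1.0, 0.014, -0.0]
contact_force: [0.6, -0.7, 0.2]
gripper_width: 0.307
t: 6.45
eef_pos: [0.5453, -0.336, -0.0083]
tool_rot: [-0.0, 1.0, 0.014, -0.0]
contact_force: [-0.6, -0.1, -0.7]
gripper_width: 0.303
t: 6.7
eef_pos: [0.5453, -0.336, -0.0103]
tool_rot: [-0.0, 1.0, 0.014, -0.0]
contact_force: [-0.3, -0.1, 0.4]
gripper_width: 0.306
```

```bash
python3 - <<'E'
from h import *
im,d=bot.read_camera("scene"); P=cloud("scene",d)
np.set_printoptions(linewidth=220,suppress=True)
print((P[228:248,144:172:1,2]*1e3).round(0).astype(int))
print(im[228:248,144:172:1].max(2))
E
```

```text
[[ 165  163  166  168  159  162  158  155  155  154  146  146  141  136  108  103   88   84   58   56   54   58   58   62   73   73   72   67]
 [ 158  159  157  159  157  156  152  152  151  147  140  142  137  105   99  102   92   75   67   57   54   59   59   62   71   66   69   62]
 [ 150  152  150  152  151  146  145  145  140  140  135  134   99  100  100   92   86   86   71   52   56   61   51   63   66   63   60    2]
 [ 144  148  142  144  145  143  143  139  137  139   81   82   78   87   86   81   84   84   78   61   53   50   50   60   56   53   48    0]
 [ 136  138  138  139  139  133  132  132   79    2    1   -1   -2    3   79   77   74   73   74   60   52   47    1   52   51    1    2    0]
 [  57   86  102   99  100   98   92   40    2   -3    1   -2   -1    4   -4   70   68   55   56   52   51   31   -5    4    1    0   -1    3]
 [  57   58   77   87   88   83   87   37    2    0    1   -1   -2   -2    4    0   -3   55   49   53   42   36    0    1   -3   -2    0    0]
 [  55   54   56   88   82   81   80   42   21    0    2    4    0    1    1   -2   -1   39   40   
[... 3361 characters left out ...]
  80  77]
 [ 59  58  52  46  43  43  46  57  96 117  98  62  43  44  43  42  45  44  62  74  78  78  79  78  78  79  79  78]
 [ 45  45  42  43  43  41  45  41  63  94  90  60  43  42  44  41  44  46  69  78  79  79  79  78  76  76  78  78]
 [ 43  44  43  44  43  42  41  41  45  60  59  48  43  43  42  44  44  49  69  77  80  79  79  80  79  77  78  78]
 [ 43  42  43  42  46  44  43  44  42  43  45  46  43  42  45  47  61  71  78  79  78  77  77  78  79  77  78  78]
 [ 45  44  42  44  42  44  46  43  44  43  44  41  43  48  63  71  76  81  79  79  78  77  77  78  77  79  77  78]
 [ 45  43  42  45  47  43  42  43  41  42  43  42  46  65  75  80  79  78  78  76  77  78  77  78  77  78  77  76]]
```

```bash
python3 -m crank '[[[0,0,0.003],[0,0,0],0.026],[[0,0,0],[0,0,0],0.026]]';python3 -m crank '[[[0,0,0.002],[0,0,0],0.026],[[0,0,0],[0,0,0],0.026]]'; python3 -m crank '[[[0,0,0.0015],[0,0,0],0.026],[[0,0,0],[0,0,0],0.026]]'
```

```text
t: 7.0
eef_pos: [0.5452, -0.336, -0.0134]
tool_rot: [-0.0, 1.0, 0.014, -0.0]
contact_force: [0.3, 0.1, -0.0]
gripper_width: 0.304
t: 7.25
eef_pos: [0.5455, -0.3362, -0.0138]
tool_rot: [-0.0, 1.0, 0.014, -0.0]
contact_force: [-3.1, 2.5, 11.3]
gripper_width: 0.305
t: 7.5
eef_pos: [0.5455, -0.3362, -0.0139]
tool_rot: [-0.0, 1.0, 0.014, -0.0]
contact_force: [-7.9, 5.9, 22.2]
gripper_width: 0.304
```

Contact came at TCP z = -13.5 mm. With a 26 mm opening the tips therefore stand 13.5 mm above the reported TCP, which disagrees with the text. I'll use tip = TCPz + 13.5 mm; stiffness is about 7 N/mm. Next, sample_1: grip it to find the tray walls.

```bash
python3 -m crank '[[[0,0,-0.0625],[0,0,0],0.05],[[-0.02,-0.03,-0.012],[0,0,0],0.05],[[-0.0233,-0.0417,0],[0,0,0],0.05],[[0,0,0],[0,0,0],0.05]]'; python3 step.py .5018 -.2637 .0025 1.65 3
```

```text
t: 8.0
eef_pos: [0.4983, -0.2621, 0.0579]
tool_rot: [-0.001, 1.0, 0.016, -0.001]
contact_force: [0.6, -1.9, 0.3]
gripper_width: 0.584
t 8.00 p [ 498.3 -262.1   57.9] th 1.81 zaxis [-0.002   0.0022 -1.    ] F [ 0.6 -1.9  0.3] w 0.584 q7 -1.18
[[0.0012, 0.0006, 0.0185], [-0.04, 0.04, 0.05]]
[[0.0012, 0.0006, 0.0185], [-0.04, 0.04, 0.05]]
[[0.0011, 0.0006, 0.0185], [-0.04, 0.04, 0.05]]
```

```bash
python3 -m crank '[[[0.001,0.001,0.02],[0,0,0],0.05],[[0,0,0.02],[0,0,0],0.05],[[0,0,0.01],[0,0,0],0.05],[[0,0,0],[0,0,0],0.05]]'; python3 step.py .5018 -.2637 .0025 1.65 1
```

```text
t: 8.5
eef_pos: [0.5009, -0.2668, 0.0073]
tool_rot: [-0.0, 1.0, 0.014, -0.001]
contact_force: [-0.1, 0.2, -0.5]
gripper_width: 0.589
t 8.50 p [ 500.9 -266.8    7.3] th 1.59 zaxis [-1.1e-03  3.0e-04 -1.0e+00] F [-0.1  0.2 -0.5] w 0.589 q7 -1.19
[[0.001, -0.0031, 0.0048], [-0.02, 0.06, -0.06]]
```

```bash
python3 -m crank '[[[0.001,-0.003,0.0045],[0,0,0],0.05],[[0,0,0],[0,0,0],0.05]]'; python3 -m crank '[[[0,0,0],[0,0,0],0.02],[[0,0,0],[0,0,0],0.02],[[0,0,0],[0,0,0],0.02],[[0,0,0],[0,0,0],0.02]]' 25; python3 step.py
```

```text
t: 8.75
eef_pos: [0.5024, -0.2632, 0.0036]
tool_rot: [-0.0, 1.0, 0.014, 0.0]
contact_force: [0.1, -0.2, -0.3]
gripper_width: 0.586
t: 9.25
eef_pos: [0.5024, -0.2638, 0.0039]
tool_rot: [0.0, 1.0, 0.014, 0.0]
contact_force: [-0.8, -0.8, 4.6]
gripper_width: 0.297
t 9.25 p [ 502.4 -263.8    3.9] th 1.60 zaxis [ 7.e-04 -3.e-04 -1.e+00] F [-0.8 -0.8  4.6] w 0.297 q7 -1.19
```

```bash
python3 -m crank '[[[0,0,-0.0005],[0,0,0],0.02],[[0,0.001,0],[0,0,0],0.02]]';python3 -m crank '[[[0,0.001,0],[0,0,0],0.02],[[0,0,0],[0,0,0],0.02]]';python3 -m crank '[[[0,0.001,0],[0,0,0],0.02],[[0,0,0],[0,0,0],0.02]]'; python3 step.py
```

```text
t: 9.5
eef_pos: [0.5022, -0.2639, 0.0039]
tool_rot: [-0.0, 1.0, 0.014, -0.0]
contact_force: [-0.4, 2.3, 2.3]
gripper_width: 0.296
t: 9.75
eef_pos: [0.5022, -0.2651, 0.0039]
tool_rot: [-0.0, 1.0, 0.014, -0.0]
contact_force: [-0.3, 3.2, 3.1]
gripper_width: 0.292
t: 10.0
eef_pos: [0.5022, -0.2652, 0.0039]
tool_rot: [-0.001, 1.0, 0.015, -0.0]
contact_force: [0.1, 5.4, 5.3]
gripper_width: 0.293
t 10.00 p [ 502.2 -265.2    3.9] th 1.68 zaxis [-6.0e-04  1.6e-03 -1.0e+00] F [0.1 5.4 5.3] w 0.293 q7 -1.19
```

```bash
python3 -m crank '[[[0,0.0015,0],[0,0,0],0.02],[[0,0,0],[0,0,0],0.02]]';python3 step.py;python3 -m crank '[[[-0.001,-0.002,0],[0,0,0],0.02],[[-0.001,0,0],[0,0,0],0.02]]';python3 -m crank '[[[-0.001,0,0],[0,0,0],0.02],[[0,0,0],[0,0,0],0.02]]';python3 -m crank '[[[-0.001,0,0],[0,0,0],0.02],[[0,0,0],[0,0,0],0.02]]'
```

```text
t: 10.25
eef_pos: [0.5021, -0.2652, 0.0039]
tool_rot: [-0.002, 1.0, 0.015, -0.001]
contact_force: [-0.8, 9.4, 9.2]
gripper_width: 0.294
t 10.25 p [ 502.1 -265.2    3.9] th 1.73 zaxis [-0.0013  0.0033 -1.    ] F [-0.8  9.4  9.2] w 0.294 q7 -1.18
t: 10.5
eef_pos: [0.5015, -0.2652, 0.0039]
tool_rot: [-0.0, 1.0, 0.015, 0.001]
contact_force: [4.1, 4.9, 0.2]
gripper_width: 0.3
t: 10.75
eef_pos: [0.5006, -0.2652, 0.004]
tool_rot: [-0.0, 1.0, 0.015, 0.001]
contact_force: [3.9, 5.6, 1.1]
gripper_width: 0.298
t: 11.0
eef_pos: [0.5, -0.2652, 0.004]
tool_rot: [-0.0, 1.0, 0.015, 0.001]
contact_force: [4.4, 4.6, 0.9]
gripper_width: 0.293
```

```bash
python3 -m crank '[[[-0.001,0,0],[0,0,0],0.02],[[0,0,0],[0,0,0],0.02]]';python3 -m crank '[[[-0.001,0,0],[0,0,0],0.02],[[0,0,0],[0,0,0],0.02]]';python3 -m crank '[[[-0.001,0,0],[0,0,0],0.02],[[0,0,0],[0,0,0],0.02]]'
```

```text
t: 11.25
eef_pos: [0.5, -0.2652, 0.0041]
tool_rot: [-0.0, 1.0, 0.015, 0.002]
contact_force: [7.6, 4.6, -1.9]
gripper_width: 0.296
t: 11.5
eef_pos: [0.5, -0.2653, 0.0042]
tool_rot: [0.0, 1.0, 0.015, 0.003]
contact_force: [9.4, 5.2, -3.4]
gripper_width: 0.295
t: 11.75
eef_pos: [0.4999, -0.2653, 0.0044]
tool_rot: [0.0, 1.0, 0.015, 0.004]
contact_force: [11.1, 5.3, -4.8]
gripper_width: 0.296
```

```bash
python3 -m crank '[[[0.003,-0.0005,0],[0,0,0],0.02],[[0,0,0],[0,0,0],0.045],[[0,0,0],[0,0,0],0.045],[[0,0,-0.045],[0,0,0],0.045],[[0,0,0],[0,0,-10],0.05],[[0,0,0],[0,0,-10],0.05],[[0,0,0],[0,0,-10],0.05],[[0,0,0],[0,0,-10],0.05],[[0,0,0],[0,0,-10],0.05],[[0,0,0],[0,0,-10],0.05]]'; python3 step.py .4680 -.2351 .0460 91.65
```

```text
t: 13.0
eef_pos: [0.4971, -0.2666, 0.0486]
tool_rot: [-0.0, 0.858, 0.514, -0.001]
contact_force: [-0.3, 0.5, 0.2]
gripper_width: 0.585
t 13.00 p [ 497.1 -266.6   48.6] th 61.87 zaxis [-1.1e-03 -6.0e-04 -1.0e+00] F [-0.3  0.5  0.2] w 0.585 q7 -0.31
[[0.0047, -0.0135, 0.0009], [-0.02, 0.02, -9.93]]
[[0.0069, -0.0125, 0.0009], [-0.02, 0.02, -9.93]]
[[0.009, -0.0111, 0.0009], [-0.02, 0.02, -9.93]]
```

```bash
python3 -m crank '[[[0.0047,-0.0135,0],[0,0,-9.9],0.05],[[0.007,-0.0125,0],[0,0,-9.9],0.05],[[0.009,-0.011,0],[0,0,-9.9],0.05],[[0,0,0],[0,0,0],0.05]]'; python3 step.py .4680 -.2351 .0035 91.65 3
```

```text
t: 13.5
eef_pos: [0.4679, -0.2342, 0.0486]
tool_rot: [-0.001, 0.7, 0.714, -0.0]
contact_force: [0.3, 0.1, 0.1]
gripper_width: 0.587
t 13.50 p [ 467.9 -234.2   48.6] th 91.20 zaxis [-1.5e-03  2.0e-04 -1.0e+00] F [0.3 0.1 0.1] w 0.587 q7 0.07
[[-0.0003, 0.0, 0.015], [-0.03, -0.01, -0.15]]
[[-0.0003, 0.0, 0.015], [-0.03, -0.01, -0.15]]
[[-0.0003, 0.0, 0.015], [-0.03, -0.01, -0.15]]
```

```bash
python3 -m crank '[[[0,0,0.02],[0,0,0],0.05],[[0,0,0.02],[0,0,0],0.05],[[0,0,0.004],[0,0,0],0.05],[[0,0,0],[0,0,0],0.02],[[0,0,0],[0,0,0],0.02],[[0,0,0],[0,0,0],0.02],[[0,0,0],[0,0,0],0.02]]' 20; python3 step.py; python3 -m crank '[[[0,0,0],[0,0,0],0.02]]'
```

```text
t: 14.38
eef_pos: [0.4697, -0.2343, 0.0054]
tool_rot: [0.001, 0.699, 0.715, 0.0]
contact_force: [-0.4, -0.3, 2.2]
gripper_width: 0.298
t 14.38 p [ 469.7 -234.3    5.4] th 91.29 zaxis [ 9.e-04 -5.e-04 -1.e+00] F [-0.4 -0.3  2.2] w 0.298 q7 0.03
t: 14.5
eef_pos: [0.4697, -0.2343, 0.0054]
tool_rot: [0.0, 0.699, 0.715, 0.0]
contact_force: [-0.4, 0.3, 4.9]
gripper_width: 0.295
```

```bash
python3 -m crank '[[[0,-0.001,0],[0,0,0],0.02],[[0,0,0],[0,0,0],0.02]]';python3 -m crank '[[[0,-0.001,0],[0,0,0],0.02],[[0,0,0],[0,0,0],0.02]]';python3 -m crank '[[[0,-0.001,0],[0,0,0],0.02],[[0,0,0],[0,0,0],0.02]]'; python3 step.py
```

```text
t: 14.75
eef_pos: [0.4694, -0.2342, 0.0054]
tool_rot: [0.001, 0.699, 0.715, 0.001]
contact_force: [2.1, -0.1, 4.9]
gripper_width: 0.298
t: 15.0
eef_pos: [0.4686, -0.2342, 0.0054]
tool_rot: [0.001, 0.699, 0.715, 0.001]
contact_force: [4.1, 0.6, 6.2]
gripper_width: 0.297
t: 15.25
eef_pos: [0.4685, -0.2342, 0.0054]
tool_rot: [0.002, 0.699, 0.715, 0.001]
contact_force: [6.2, -1.2, 2.5]
gripper_width: 0.298
t 15.25 p [ 468.5 -234.2    5.4] th 91.34 zaxis [ 4.1e-03 -5.0e-04 -1.0e+00] F [ 6.2 -1.2  2.5] w 0.298 q7 0.03
```

The -x wall touch puts the tray centre at (546.0, -217.0), yaw 1.65°, within about 0.5 mm of the vision result. Next I'll release and go to the sample at (465,92).

```bash
python3 -m crank '[[[0,0.001,0],[0,0,0],0.02],[[0,0,0],[0,0,0],0.045],[[0,0,0],[0,0,0],0.045],[[0,0,-0.055],[0,0,0],0.05],[[0,0,0],[0,0,0],0.05]]'; python3 step.py .4885 .1123 .0600 130.4
```

```text
t: 15.88
eef_pos: [0.4689, -0.2348, 0.0625]
tool_rot: [0.002, 0.699, 0.715, 0.001]
contact_force: [1.1, 0.1, 0.4]
gripper_width: 0.586
t 15.88 p [ 468.9 -234.8   62.5] th 91.29 zaxis [ 0.0039 -0.002  -1.    ] F [1.1 0.1 0.4] w 0.586 q7 0.09
[[0.0495, 0.0039, 0.0003], [0.02, 0.03, -5.59]]
[[0.0489, 0.0087, 0.0003], [0.02, 0.03, -5.59]]
[[0.0478, 0.0134, 0.0003], [0.02, 0.03, -5.59]]
[[0.0463, 0.018, 0.0003], [0.02, 0.03, -5.59]]
[[0.0443, 0.0224, 0.0003], [0.02, 0.03, -5.59]]
[[0.0419, 0.0267, 0.0003], [0.02, 0.03, -5.59]]
[[0.0391, 0.0306, 0.0003], [0.02, 0.03, -5.59]]
```

```bash
python3 -m crank '[[[0.0495,0.004,0],[0,0,-5.6],0.05],[[0.049,0.0087,0],[0,0,-5.6],0.05],[[0.048,0.0134,0],[0,0,-5.6],0.05],[[0.0463,0.018,0],[0,0,-5.6],0.05],[[0.0443,0.0224,0],[0,0,-5.6],0.05],[[0.042,0.0267,0],[0,0,-5.6],0.05],[[0.039,0.0306,0],[0,0,-5.6],0.05],[[0,0,0],[0,0,0],0.05],[[0,0,0],[0,0,0],0.05]]'; python3 step.py .4885 .1123 .0100 130.4 1
```

```text
t: 17.0
eef_pos: [0.4855, 0.1123, 0.059]
tool_rot: [-0.001, 0.419, 0.908, -0.001]
contact_force: [0.8, -0.0, 0.1]
gripper_width: 0.586
t 17.00 p [485.5 112.3  59. ] th 130.47 zaxis [-0.0022 -0.0014 -1.    ] F [ 0.8 -0.   0.1] w 0.586 q7 -0.06
[[-0.002, 0.0025, 0.0489], [-0.15, -0.02, 0.07]]
```

```bash
python3 -m crank '[[[-0.002,0.0025,0.03],[-0.1,0,0],0.05],[[0,0,0.027],[0,0,0],0.05],[[0,0,0.005],[0,0,0],0.05],[[0,0,0],[0,0,0],0.02],[[0,0,0],[0,0,0],0.02],[[0,0,0],[0,0,0],0.02],[[0,0,0],[0,0,0],0.02]]' 25; python3 step.py
```

```text
t: 17.88
eef_pos: [0.4904, 0.1134, -0.0015]
tool_rot: [0.001, 0.419, 0.908, 0.001]
contact_force: [0.1, -1.1, 3.2]
gripper_width: 0.296
t 17.88 p [490.4 113.4  -1.5] th 130.50 zaxis [ 0.0026  0.0011 -1.    ] F [ 0.1 -1.1  3.2] w 0.296 q7 -0.15
```

```bash
python3 -m crank '[[[0,0,0],[0,0,0],0.045],[[0,0,0],[0,0,0],0.045],[[0,0,-0.04],[0,0,0],0.05]]'; python3 step.py .4464 .1171 .0400 40.5 9
```

```text
t: 18.25
eef_pos: [0.4875, 0.1129, 0.0363]
tool_rot: [-0.002, 0.418, 0.908, -0.001]
contact_force: [0.6, 0.7, -0.1]
gripper_width: 0.582
t 18.25 p [487.5 112.9  36.3] th 130.53 zaxis [-4.2e-03  1.0e-04 -1.0e+00] F [ 0.6  0.7 -0.1] w 0.582 q7 -0.09
[[0.0033, -0.0032, -0.0004], [-0.03, 0.0, 10.0]]
[[0.0027, -0.0037, -0.0004], [-0.03, 0.0, 10.0]]
[[0.002, -0.0041, -0.0004], [-0.03, 0.0, 10.0]]
[[0.0013, -0.0044, -0.0004], [-0.03, 0.0, 10.0]]
[[0.0005, -0.0046, -0.0004], [-0.03, 0.0, 10.0]]
[[-0.0003, -0.0046, -0.0004], [-0.03, 0.0, 10.0]]
[[-0.0011, -0.0045, -0.0004], [-0.03, 0.0, 10.0]]
[[-0.0018, -0.0042, -0.0004], [-0.03, 0.0, 10.0]]
[[-0.0025, -0.0038, -0.0004], [-0.03, 0.0, 10.0]]
```

```bash
python3 -m crank '[[[0.0033,-0.0032,0],[0,0,10],0.05],[[0.0027,-0.0037,0],[0,0,10],0.05],[[0.002,-0.004,0],[0,0,10],0.05],[[0.0013,-0.0044,0],[0,0,10],0.05],[[0.0005,-0.0046,0],[0,0,10],0.05],[[-0.0003,-0.0046,0],[0,0,10],0.05],[[-0.001,-0.0045,0],[0,0,10],0.05],[[-0.0018,-0.0042,0],[0,0,10],0.05],[[-0.0025,-0.0038,0],[0,0,10],0.05],[[0,0,0],[0,0,0],0.05]]'; python3 step.py .4464 .1171 -.0025 40.5 1
```

```text
t: 19.5
eef_pos: [0.4483, 0.1179, 0.0378]
tool_rot: [-0.0, 0.938, 0.347, 0.001]
contact_force: [0.6, 0.5, -0.1]
gripper_width: 0.587
t 19.50 p [448.3 117.9  37.8] th 40.64 zaxis [ 1.1e-03  7.0e-04 -1.0e+00] F [ 0.6  0.5 -0.1] w 0.587 q7 -1.44
[[-0.0021, -0.0006, 0.0403], [0.01, -0.08, 0.14]]
```

```bash
python3 -m crank '[[[-0.002,-0.0006,0.02],[0,0,0],0.05],[[0,0,0.018],[0,0,0],0.05],[[0,0,0.002],[0,0,0],0.05],[[0,0,0],[0,0,0],0.05]]'; python3 step.py .4464 .1171 -.0025 40.5 1;  python3 -m crank '[[[0,0,0],[0,0,0],0.02],[[0,0,0],[0,0,0],0.02],[[0,0,0],[0,0,0],0.02],[[0,0,0],[0,0,0],0.02],[[0,0,0],[0,0,0],0.02]]' 25; python3 step.py
```

```text
t: 20.0
eef_pos: [0.4471, 0.1171, -0.002]
tool_rot: [-0.0, 0.938, 0.347, 0.001]
contact_force: [0.7, 0.3, 0.7]
gripper_width: 0.589
t 20.00 p [447.1 117.1  -2. ] th 40.60 zaxis [ 0.0013  0.0013 -1.    ] F [0.7 0.3 0.7] w 0.589 q7 -1.48
[[-0.0005, -0.0005, 0.0005], [-0.01, -0.11, 0.1]]
t: 20.62
eef_pos: [0.4475, 0.1172, -0.0014]
tool_rot: [-0.0, 0.938, 0.346, 0.001]
contact_force: [-1.4, -0.7, 6.8]
gripper_width: 0.295
t 20.62 p [447.5 117.2  -1.4] th 40.53 zaxis [ 0.0026  0.0014 -1.    ] F [-1.4 -0.7  6.8] w 0.295 q7 -1.48
```

```bash
python3 -m crank '[[[0,0,0],[0,0,0],0.015],[[0,0,-0.02],[0,0,0],0.015],[[0,0,-0.045],[0,0,0],0.015],[[0,0,0],[0,0,0],0.015]]' 60; python3 step.py .5001 -.1743 .0620 1.65
```

```text
t: 21.12
eef_pos: [0.449, 0.1175, 0.0655]
tool_rot: [-0.0, 0.938, 0.346, 0.004]
contact_force: [0.2, -0.9, -1.7]
gripper_width: 0.286
t 21.12 p [449.  117.5  65.5] th 40.49 zaxis [ 0.0071  0.0029 -1.    ] F [ 0.2 -0.9 -1.7] w 0.286 q7 -1.42
[[-0.0251, 0.0425, 0.0005], [-0.0, -0.07, 6.47]]
[[-0.0202, 0.0451, 0.0005], [-0.0, -0.07, 6.47]]
[[-0.015, 0.0471, 0.0006], [-0.0, -0.07, 6.47]]
[[-0.0096, 0.0484, 0.0006], [-0.0, -0.07, 6.47]]
[[-0.004, 0.0492, 0.0006], [-0.0, -0.07, 6.47]]
[[0.0015, 0.0494, 0.0006], [-0.0, -0.07, 6.47]]
```

```bash
python3 -m crank '[[[-0.025,0.0425,0],[0,0,6.5],0.015],[[-0.02,0.045,0],[0,0,6.5],0.015],[[-0.015,0.047,0],[0,0,6.5],0.015],[[-0.0096,0.0484,0],[0,0,6.5],0.015],[[-0.004,0.049,0],[0,0,6.5],0.015],[[0.0015,0.0494,0],[0,0,6.4],0.015],[[0,0,0],[0,0,0],0.015],[[0,0,0],[0,0,0],0.015]]'; python3 step.py .5001 -.1743 .0500 1.65 1; python3 - <<'E'
from h import *
for n in("scene","top"):
    im,d=bot.read_camera(n); np.savez(f"pics/{n}2.npz",im=im,d=d)
    u,v=proj(n,[[.52,-.2,.03]])[0].astype(int); b=im[v-50:v+50,u-65:u+65,::-1]; cv2.imwrite(f"pics/{n}2.png",cv2.resize(b,None,fx=5,fy=5,interpolation=cv2.INTER_CUBIC))
E
```

```text
t: 22.12
eef_pos: [0.4968, -0.1738, 0.0617]
tool_rot: [-0.001, 1.0, 0.014, -0.0]
contact_force: [0.2, 0.7, -0.5]
gripper_width: 0.287
t 22.12 p [ 496.8 -173.8   61.7] th 1.66 zaxis [-3.0e-04  1.8e-03 -1.0e+00] F [ 0.2  0.7 -0.5] w 0.287 q7 -1.35
[[0.0033, 0.0006, 0.0117], [-0.1, 0.01, 0.01]]
```

View pics/scene2.png

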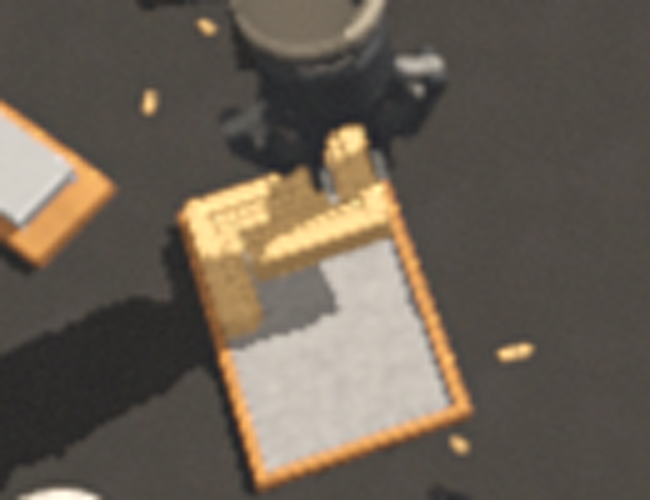

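The held L hangs level over the open part of the tray, with sample_1 in its corner. Lowering in stages.

```bash
python3 -m crank '[[[0.0033,0.0006,0.01],[-0.1,0,0],0.015],[[0,0,0.008],[0,0,0],0.015],[[0,0,0],[0,0,0],0.015]]'; python3 step.py .5001 -.1743 .0360 1.65 1
```

```text
t: 22.6
eef_pos: [0.5002, -0.1745, 0.0436]
tool_rot: [0.0, 1.0, 0.014, -0.0]
contact_force: [0.6, 0.8, -1.3]
gripper_width: 0.286
t 22.60 p [ 500.2 -174.5   43.6] th 1.65 zaxis [-6.e-04 -1.e-04 -1.e+00] F [ 0.6  0.8 -1.3] w 0.286 q7 -1.36
[[-0.0, -0.0002, 0.0076], [0.0, 0.03, 0.0]]
```

```bash
python3 -m crank '[[[0,0,0.008],[0,0,0],0.015],[[0,0,0.008],[0,0,0],0.015],[[0,0,0.008],[0,0,0],0.015],[[0,0,0],[0,0,0],0.015]]'; python3 step.py .5001 -.1743 .0080 1.65 1
```

```text
t: 23.1
eef_pos: [0.5003, -0.175, 0.0198]
tool_rot: [0.0, 1.0, 0.014, -0.0]
contact_force: [0.3, 0.5, -0.4]
gripper_width: 0.283
t 23.10 p [ 500.3 -175.    19.8] th 1.60 zaxis [-2.e-04 -2.e-04 -1.e+00] F [ 0.3  0.5 -0.4] w 0.283 q7 -1.36
[[-0.0002, -0.0007, 0.0118], [0.01, 0.01, -0.05]]
```

```bash
python3 -m crank '[[[0,0,0.005],[0,0,0],0.015],[[0,0,0.004],[0,0,0],0.015],[[0,0,0.002],[0,0,0],0.015],[[0,0,0],[0,0,0],0.015]]'; python3 step.py .5001 -.1743 .0045 1.65 1
```

```text
t: 23.6
eef_pos: [0.5009, -0.1751, 0.0095]
tool_rot: [0.0, 1.0, 0.014, 0.001]
contact_force: [-0.3, 0.0, -1.4]
gripper_width: 0.286
t 23.60 p [ 500.9 -175.1    9.5] th 1.61 zaxis [ 1.2e-03 -6.0e-04 -1.0e+00] F [-0.3  0.  -1.4] w 0.286 q7 -1.36
[[-0.0008, -0.0008, 0.005], [0.04, -0.07, -0.04]]
```

```bash
python3 -m crank '[[[-0.0006,-0.0008,0.003],[0,0,0],0.015],[[0,0,0.002],[0,0,0],0.015],[[0,0,0],[0,0,0],0.015]]'; python3 step.py; python3 -m crank '[[[0,0,0.0015],[0,0,0],0.015],[[0,0,0],[0,0,0],0.015]]'; python3 step.py
```

```text
t: 23.98
eef_pos: [0.5003, -0.1741, 0.0048]
tool_rot: [0.0, 1.0, 0.014, 0.001]
contact_force: [-2.0, 1.0, 4.3]
gripper_width: 0.287
t 23.98 p [ 500.3 -174.1    4.8] th 1.62 zaxis [ 1.3e-03 -5.0e-04 -1.0e+00] F [-2.   1.   4.3] w 0.287 q7 -1.37
t: 24.22
eef_pos: [0.5003, -0.1741, 0.0047]
tool_rot: [0.0, 1.0, 0.014, 0.001]
contact_force: [-6.9, 2.6, 20.5]
gripper_width: 0.283
t 24.23 p [ 500.3 -174.1    4.7] th 1.61 zaxis [ 1.3e-03 -6.0e-04 -1.0e+00] F [-6.9  2.6 20.5] w 0.283 q7 -1.37
```

Floor reached at the expected height (4.8 against 4.6). Releasing and lifting.

```bash
python3 -m crank '[[[0,0,-0.002],[0,0,0],0.015],[[0,0,0],[0,0,0],0.036],[[0,0,0],[0,0,0],0.036],[[0,0,-0.03],[0,0,0],0.036],[[0,0,-0.04],[0,0,0],0.05]]'; python3 step.py .6685 .1985 .0750 4.5
```

```text
t: 24.85
eef_pos: [0.4993, -0.174, 0.0748]
tool_rot: [-0.0, 1.0, 0.014, -0.001]
contact_force: [1.8, -0.4, 0.3]
gripper_width: 0.583
t 24.85 p [ 499.3 -174.    74.8] th 1.61 zaxis [-1.4e-03  1.0e-04 -1.0e+00] F [ 1.8 -0.4  0.3] w 0.583 q7 -1.36
[[0.02, -0.0408, -0.0], [-0.0, 0.01, -0.32]]
[[0.0202, -0.0407, -0.0], [-0.0, 0.01, -0.32]]
[[0.0204, -0.0406, -0.0], [-0.0, 0.01, -0.32]]
[[0.0206, -0.0405, -0.0], [-0.0, 0.01, -0.32]]
[[0.0209, -0.0404, -0.0], [-0.0, 0.01, -0.32]]
[[0.0211, -0.0403, -0.0], [-0.0, 0.01, -0.32]]
[[0.0213, -0.0402, -0.0], [-0.0, 0.01, -0.32]]
[[0.0215, -0.04, -0.0], [-0.0, 0.01, -0.32]]
[[0.0218, -0.0399, -0.0], [-0.0, 0.01, -0.32]]
```

```bash
python3 step.py .6391 .2271 .0600 4.5 9
```

```text
t 24.85 p [ 499.3 -174.    74.8] th 1.61 zaxis [-1.4e-03  1.0e-04 -1.0e+00] F [ 1.8 -0.4  0.3] w 0.583 q7 -1.36
[[0.0168, -0.0441, 0.0016], [-0.0, 0.01, -0.32]]
[[0.017, -0.044, 0.0016], [-0.0, 0.01, -0.32]]
[[0.0173, -0.0439, 0.0016], [-0.0, 0.01, -0.32]]
[[0.0175, -0.0438, 0.0016], [-0.0, 0.01, -0.32]]
[[0.0178, -0.0437, 0.0016], [-0.0, 0.01, -0.32]]
[[0.018, -0.0436, 0.0016], [-0.0, 0.01, -0.32]]
[[0.0183, -0.0435, 0.0016], [-0.0, 0.01, -0.32]]
[[0.0185, -0.0434, 0.0016], [-0.0, 0.01, -0.32]]
[[0.0187, -0.0433, 0.0016], [-0.0, 0.01, -0.32]]
```

```bash
python3 -m crank '[[[0.0168,-0.044,0.0016],[0,0,-0.3],0.05],[[0.017,-0.044,0.0016],[0,0,-0.3],0.05],[[0.0173,-0.044,0.0016],[0,0,-0.3],0.05],[[0.0175,-0.044,0.0016],[0,0,-0.3],0.05],[[0.0178,-0.0437,0.0016],[0,0,-0.3],0.05],[[0.018,-0.0436,0.0016],[0,0,-0.3],0.05],[[0.018,-0.0435,0.0016],[0,0,-0.3],0.05],[[0.0185,-0.0434,0.0016],[0,0,-0.3],0.05],[[0.0187,-0.0433,0.0016],[0,0,-0.3],0.05],[[0,0,0],[0,0,0],0.05]]'; python3 -m crank '[[[0,0,0],[0,0,0],0.05]]'; python3 step.py .6391 .2271 -.002 4.5 1; python3 - <<'E'
from h import *
for n in("scene","top"):
    im,d=bot.read_camera(n); np.savez(f"pics/{n}3.npz",im=im,d=d)
    for o,y,s,h,st in samples(n,im,d): print(n,"org",(o*1e3).round(1),"yaw",round(y,1),"sd",s.round(1),"z",(h*1e3).round(1),st)
    b=im[140:290,140:370,::-1]; cv2.imwrite(f"pics/{n}3.png",cv2.resize(b,None,fx=3.4,fy=3.4,interpolation=cv2.INTER_CUBIC))
E
```

```text
t: 26.1
eef_pos: [0.64, 0.2327, 0.06]
tool_rot: [-0.001, 0.999, 0.041, 0.001]
contact_force: [-1.1, -1.0, -0.3]
gripper_width: 0.583
t: 26.22
eef_pos: [0.64, 0.2259, 0.0599]
tool_rot: [0.001, 0.999, 0.038, 0.0]
contact_force: [0.2, -1.3, 0.1]
gripper_width: 0.586
t 26.23 p [640.  225.9  59.9] th 4.31 zaxis [ 4.0e-04 -1.7e-03 -1.0e+00] F [ 0.2 -1.3  0.1] w 0.586 q7 -1.98
[[-0.0009, -0.0014, 0.0619], [0.1, -0.02, -0.19]]
scene org [ 484.  -220.6] yaw 131.7 sd [30.1 36.3] z [24.6 30.5 34.8] [169 195  43  36 791]
scene org [645.6 190.3] yaw -85.9 sd [13.7 35.5] z [20.  24.3 28.7] [310 199  37  23 299]
top org [487.8 311.4] yaw -171.1 sd [11.2 26.4] z [19.9 24.2 29.1] [148 193  24  26 237]
top org [ 515.8 -220. ] yaw -46.4 sd [28.9 37.3] z [24.7 30.  34.7] [301 193  35  27 695]
```

View pics/scene3.png

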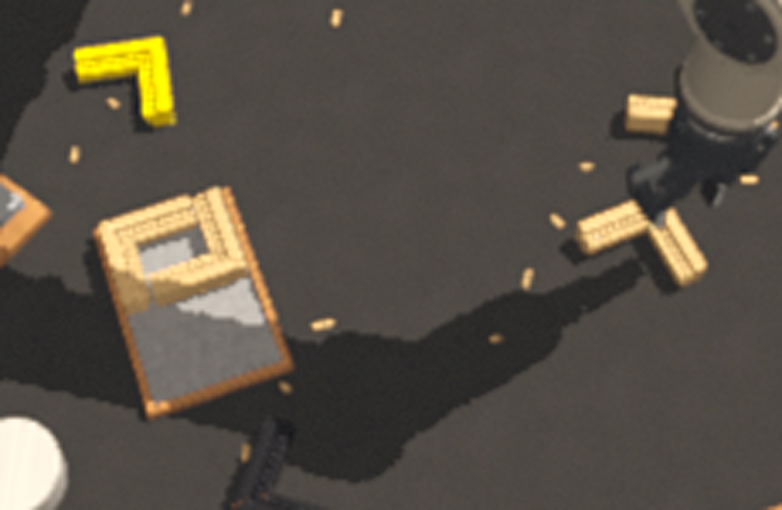

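View pics/top3.png

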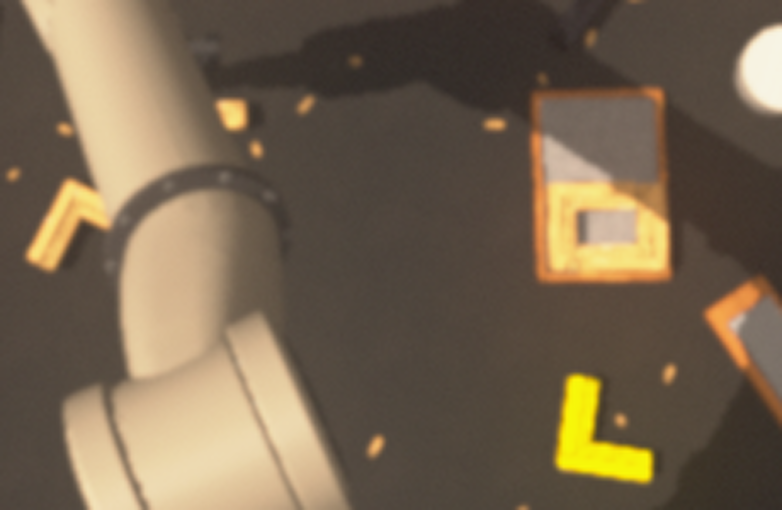

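First pair is interlocked, at about (170,245) px in the scene crop. The gripper is above the leg to be squeezed, at about (665,230).

```bash
python3 -m crank '[[[-0.001,-0.0012,0.03],[0,0,0],0.05],[[0,0,0.028],[0,0,0],0.05],[[0,0,0.004],[0,0,0],0.05],[[0,0,0],[0,0,0],0.05],[[0,0,0],[0,0,0],0.02],[[0,0,0],[0,0,0],0.02],[[0,0,0],[0,0,0],0.02],[[0,0,0],[0,0,0],0.02],[[0,0,0],[0,0,0],0.02]]' 25; python3 step.py
```

```text
t: 27.45
eef_pos: [0.6405, 0.2279, 0.0002]
tool_rot: [0.0, 0.999, 0.038, 0.002]
contact_force: [-0.6, -0.2, 7.2]
gripper_width: 0.295
t 27.45 p [6.405e+02 2.279e+02 2.000e-01] th 4.30 zaxis [ 0.0036 -0.     -1.    ] F [-0.6 -0.2  7.2] w 0.295 q7 -1.99
```

```bash
python3 -m crank '[[[0,0,0],[0,0,0],0.045],[[0,0,0],[0,0,0],0.045],[[0,0,-0.042],[0,0,0],0.05],[[0,0,0],[0,0,0],0.05]]'; python3 step.py .6109 .1946 .0400 94.3 9
```

```text
t: 27.95
eef_pos: [0.6417, 0.2288, 0.0438]
tool_rot: [-0.001, 0.999, 0.038, 0.003]
contact_force: [-0.3, -0.4, 0.4]
gripper_width: 0.585
t 27.95 p [641.7 228.8  43.8] th 4.30 zaxis [ 0.0067  0.0018 -1.    ] F [-0.3 -0.4  0.4] w 0.585 q7 -1.99
[[-0.0037, 0.0035, 0.0004], [0.03, -0.04, -10.0]]
[[-0.0043, 0.0028, 0.0004], [0.03, -0.04, -10.0]]
[[-0.0047, 0.0021, 0.0004], [0.03, -0.04, -10.0]]
[[-0.005, 0.0012, 0.0004], [0.03, -0.04, -10.0]]
[[-0.0051, 0.0003, 0.0004], [0.03, -0.04, -10.0]]
[[-0.0051, -0.0006, 0.0004], [0.03, -0.04, -10.0]]
[[-0.0049, -0.0014, 0.0004], [0.03, -0.04, -10.0]]
[[-0.0046, -0.0023, 0.0004], [0.03, -0.04, -10.0]]
[[-0.0041, -0.003, 0.0004], [0.03, -0.04, -10.0]]
```

```bash
python3 -m crank '[[[-0.0037,0.0035,0],[0,0,-10],0.05],[[-0.0043,0.0028,0],[0,0,-10],0.05],[[-0.0047,0.002,0],[0,0,-10],0.05],[[-0.005,0.0012,0],[0,0,-10],0.05],[[-0.005,0.0003,0],[0,0,-10],0.05],[[-0.005,-0.0006,0],[0,0,-10],0.05],[[-0.005,-0.0014,0],[0,0,-10],0.05],[[-0.0046,-0.0023,0],[0,0,-10],0.05],[[-0.004,-0.003,0],[0,0,-10],0.05],[[0,0,0],[0,0,0],0.05]]'; python3 step.py .6109 .1946 -.002 94.3 1
```

```text
t: 29.2
eef_pos: [0.6079, 0.1931, 0.0398]
tool_rot: [0.0, 0.681, 0.732, -0.0]
contact_force: [-0.2, -0.3, -0.4]
gripper_width: 0.584
t 29.20 p [607.9 193.1  39.8] th 94.18 zaxis [-1.e-04 -7.e-04 -1.e+00] F [-0.2 -0.3 -0.4] w 0.584 q7 -0.66
[[0.0013, 0.0031, 0.0418], [-0.01, 0.04, -0.12]]
```

```bash
python3 -m crank '[[[0.0013,0.003,0.02],[0,0,-0.1],0.05],[[0,0,0.018],[0,0,0],0.05],[[0,0,0.003],[0,0,0],0.05],[[0,0,0],[0,0,0],0.05],[[0,0,0],[0,0,0],0.02],[[0,0,0],[0,0,0],0.02],[[0,0,0],[0,0,0],0.02],[[0,0,0],[0,0,0],0.02],[[0,0,0],[0,0,0],0.02]]' 25; python3 step.py; python3 -m crank '[[[0,0,0],[0,0,0],0.015],[[0,0,-0.02],[0,0,0],0.015],[[0,0,-0.045],[0,0,0],0.015],[[0,0,0],[0,0,0],0.015]]' 60; python3 step.py
```

```text
t: 30.32
eef_pos: [0.6119, 0.1956, 0.0003]
tool_rot: [0.001, 0.679, 0.734, 0.001]
contact_force: [-0.7, -0.3, 6.0]
gripper_width: 0.295
t 30.32 p [6.119e+02 1.956e+02 3.000e-01] th 94.41 zaxis [ 2.4e-03 -2.0e-04 -1.0e+00] F [-0.7 -0.3  6. ] w 0.295 q7 -0.68
t: 30.82
eef_pos: [0.6139, 0.1965, 0.0691]
tool_rot: [0.002, 0.68, 0.734, 0.003]
contact_force: [0.2, 0.6, -0.8]
gripper_width: 0.284
t 30.82 p [613.9 196.5  69.1] th 94.39 zaxis [ 0.0079  0.0019 -1.    ] F [ 0.2  0.6 -0.8] w 0.284 q7 -0.64
```

```bash
python3 step.py .5911 -.2612 .0690 181.65 10
```

```text
t 30.82 p [613.9 196.5  69.1] th 94.39 zaxis [ 0.0079  0.0019 -1.    ] F [ 0.2  0.6 -0.8] w 0.284 q7 -0.64
[[-0.0455, -0.0058, -0.0001], [0.04, 0.03, -8.73]]
[[-0.0441, -0.0126, -0.0001], [0.04, 0.03, -8.73]]
[[-0.0416, -0.0191, -0.0001], [0.04, 0.03, -8.73]]
[[-0.0383, -0.0252, -0.0001], [0.04, 0.03, -8.73]]
[[-0.034, -0.0308, -0.0001], [0.04, 0.03, -8.73]]
[[-0.0289, -0.0356, -0.0001], [0.04, 0.03, -8.73]]
[[-0.0232, -0.0395, -0.0001], [0.04, 0.03, -8.73]]
[[-0.0169, -0.0426, -0.0001], [0.04, 0.03, -8.73]]
[[-0.0103, -0.0447, -0.0001], [0.04, 0.03, -8.73]]
[[-0.0034, -0.0457, -0.0], [0.04, 0.03, -8.73]]
```

```bash
python3 -m crank '[[[-0.0455,-0.0058,0],[0,0,-8.7],0.015],[[-0.044,-0.0126,0],[0,0,-8.7],0.015],[[-0.0416,-0.019,0],[0,0,-8.7],0.015],[[-0.038,-0.025,0],[0,0,-8.7],0.015],[[-0.034,-0.031,0],[0,0,-8.7],0.015],[[-0.029,-0.0356,0],[0,0,-8.7],0.015],[[-0.0232,-0.0395,0],[0,0,-8.7],0.015],[[-0.017,-0.0426,0],[0,0,-8.7],0.015],[[-0.0103,-0.0447,0],[0,0,-8.7],0.015],[[-0.0034,-0.0457,0],[0,0,-8.7],0.015]]'; python3 -m crank '[[[0,0,0],[0,0,0],0.015],[[0,0,0],[0,0,0],0.015]]'; python3 step.py .5911 -.2612 .0500 181.65 1
```

```text
t: 32.08
eef_pos: [0.587, -0.2639, 0.0646]
tool_rot: [0.0, -0.015, 1.0, -0.0]
contact_force: [0.9, 0.3, -1.0]
gripper_width: 0.286
t: 32.33
eef_pos: [0.5874, -0.2618, 0.0645]
tool_rot: [0.0, -0.012, 1.0, 0.0]
contact_force: [-0.3, 0.1, -1.0]
gripper_width: 0.281
t 32.33 p [ 587.4 -261.8   64.5] th -178.66 zaxis [ 7.e-04  3.e-04 -1.e+00] F [-0.3  0.1 -1. ] w 0.281 q7 1.42
[[-0.0037, 0.0005, 0.0145], [0.02, 0.04, -0.31]]
```

Correcting, then lowering to 50 and then to about 26 (sample underside at 26).

```bash
python3 -m crank '[[[-0.0037,0.0005,0.012],[0,0,-0.3],0.015],[[0,0,0.008],[0,0,0],0.015],[[0,0,0],[0,0,0],0.015]]'; python3 step.py .5911 -.2612 .0360 181.65 1
```

```text
t: 32.7
eef_pos: [0.591, -0.2606, 0.0437]
tool_rot: [-0.0, -0.016, 1.0, 0.0]
contact_force: [-0.9, -0.2, -0.7]
gripper_width: 0.283
t 32.70 p [ 591.  -260.6   43.7] th -178.22 zaxis [-6.e-04  1.e-04 -1.e+00] F [-0.9 -0.2 -0.7] w 0.283 q7 1.41
[[-0.0001, -0.0006, 0.0077], [0.01, -0.03, 0.13]]
```

```bash
python3 -m crank '[[[0,-0.0005,0.008],[0,0,0.1],0.015],[[0,0,0.008],[0,0,0],0.015],[[0,0,0.007],[0,0,0],0.015],[[0,0,0],[0,0,0],0.015]]'; python3 step.py .5911 -.2612 .012 181.65 1
```

```text
t: 33.2
eef_pos: [0.5911, -0.2621, 0.0211]
tool_rot: [0.0, -0.014, 1.0, -0.0]
contact_force: [-0.1, 0.3, -1.6]
gripper_width: 0.283
t 33.20 p [ 591.1 -262.1   21.1] th -178.40 zaxis [ 2.e-04 -1.e-04 -1.e+00] F [-0.1  0.3 -1.6] w 0.283 q7 1.39
[[-0.0, 0.0009, 0.0091], [-0.01, 0.01, -0.05]]
```

```bash
python3 -m crank '[[[0,0.0009,0.004],[0,0,0],0.015],[[0,0,0.004],[0,0,0],0.015],[[0,0,0],[0,0,0],0.015]]'; python3 step.py .5911 -.2612 .007 181.65 1
```

```text
t: 33.58
eef_pos: [0.5914, -0.2612, 0.0135]
tool_rot: [0.0, -0.014, 1.0, -0.0]
contact_force: [0.4, 0.6, -1.2]
gripper_width: 0.28
t 33.58 p [ 591.4 -261.2   13.5] th -178.39 zaxis [ 9.e-04 -5.e-04 -1.e+00] F [ 0.4  0.6 -1.2] w 0.280 q7 1.38
[[0.0003, 0.0, 0.0065], [-0.03, 0.05, -0.04]]
```

```bash
python3 -m crank '[[[0.0003,0,0.003],[0,0,0],0.015],[[0,0,0.003],[0,0,0],0.015],[[0,0,0.001],[0,0,0],0.015],[[0,0,0],[0,0,0],0.015]]'; python3 step.py .5911 -.2612 .007 181.65 1
```

```text
t: 34.08
eef_pos: [0.5913, -0.2613, 0.0069]
tool_rot: [0.001, -0.014, 1.0, -0.0]
contact_force: [0.2, -0.6, 0.3]
gripper_width: 0.282
t 34.08 p [ 591.3 -261.3    6.9] th -178.39 zaxis [ 1.2e-03 -6.0e-04 -1.0e+00] F [ 0.2 -0.6  0.3] w 0.282 q7 1.38
[[0.0002, 0.0001, -0.0001], [-0.04, 0.07, -0.04]]
```

Just above contact. Setting it down, releasing and lifting.

```bash
python3 -m crank '[[[0,0,0.0008],[0,0,0],0.015],[[0,0,0],[0,0,0],0.015]]'; python3 -m crank '[[[0,0,0],[0,0,0],0.036],[[0,0,0],[0,0,0],0.036],[[0,0,-0.03],[0,0,0],0.036],[[0,0,-0.04],[0,0,0],0.05]]'; python3 step.py
```

```text
t: 34.33
eef_pos: [0.5913, -0.2613, 0.0066]
tool_rot: [0.001, -0.014, 1.0, -0.0]
contact_force: [-1.9, 1.0, 5.1]
gripper_width: 0.283
t: 34.83
eef_pos: [0.5904, -0.261, 0.0757]
tool_rot: [-0.0, -0.014, 1.0, 0.0]
contact_force: [0.6, -0.7, 0.8]
gripper_width: 0.582
t 34.83 p [ 590.4 -261.    75.7] th -178.38 zaxis [-7.e-04  5.e-04 -1.e+00] F [ 0.6 -0.7  0.8] w 0.582 q7 1.43
```

```bash
python3 step.py .5155 .2906 .0600 246.3 12
```

```text
t 34.83 p [ 590.4 -261.    75.7] th -178.38 zaxis [-7.e-04  5.e-04 -1.e+00] F [ 0.6 -0.7  0.8] w 0.582 q7 1.43
[[0.0049, 0.0461, 0.0013], [0.0, -0.0, -5.39]]
[[0.0006, 0.0464, 0.0013], [0.0, -0.0, -5.39]]
[[-0.0038, 0.0462, 0.0013], [0.0, -0.0, -5.39]]
[[-0.0081, 0.0457, 0.0013], [0.0, -0.0, -5.39]]
[[-0.0124, 0.0447, 0.0013], [0.0, -0.0, -5.39]]
[[-0.0165, 0.0434, 0.0013], [0.0, -0.0, -5.39]]
[[-0.0205, 0.0416, 0.0013], [0.0, -0.0, -5.39]]
[[-0.0243, 0.0395, 0.0013], [0.0, -0.0, -5.39]]
[[-0.0279, 0.037, 0.0013], [0.0, -0.0, -5.39]]
[[-0.0313, 0.0343, 0.0013], [0.0, -0.0, -5.39]]
[[-0.0344, 0.0312, 0.0013], [0.0, -0.0, -5.39]]
[[-0.0371, 0.0278, 0.0013], [0.0, -0.0, -5.39]]
```

```bash
python3 -m crank '[[[0.005,0.046,0],[0,0,-5.4],0.05],[[0.0006,0.0464,0],[0,0,-5.4],0.05],[[-0.0038,0.0462,0.001],[0,0,-5.4],0.05],[[-0.008,0.0457,0.001],[0,0,-5.4],0.05],[[-0.0124,0.0447,0.001],[0,0,-5.4],0.05],[[-0.0165,0.0434,0.001],[0,0,-5.4],0.05],[[-0.0205,0.0416,0.001],[0,0,-5.4],0.05],[[-0.0243,0.0395,0.001],[0,0,-5.4],0.05],[[-0.028,0.037,0.001],[0,0,-5.4],0.05],[[-0.0313,0.0343,0.001],[0,0,-5.4],0.05]]'; python3 -m crank '[[[-0.0344,0.031,0.001],[0,0,-5.4],0.05],[[-0.037,0.028,0.001],[0,0,-5.3],0.05],[[0,0,0],[0,0,0],0.05],[[0,0,0],[0,0,0],0.05]]'; python3 step.py .5155 .2906 -.002 246.3 1; python3 - <<'E'
from h import *
for n in("scene","top"):
    im,d=bot.read_camera(n); np.savez(f"pics/{n}4.npz",im=im,d=d)
    b=im[140:290,140:370,::-1]; cv2.imwrite(f"pics/{n}4.png",cv2.resize(b,None,fx=3.4,fy=3.4,interpolation=cv2.INTER_CUBIC))
E
```

```text
t: 36.08
eef_pos: [0.5284, 0.1997, 0.0677]
tool_rot: [0.001, -0.468, 0.884, -0.001]
contact_force: [1.1, -0.4, 0.0]
gripper_width: 0.587
t: 36.58
eef_pos: [0.5159, 0.2897, 0.0653]
tool_rot: [0.0, -0.547, 0.837, -0.001]
contact_force: [0.1, -0.3, -0.0]
gripper_width: 0.588
t 36.58 p [515.9 289.7  65.3] th -113.72 zaxis [ 0.0012 -0.0014 -1.    ] F [ 0.1 -0.3 -0. ] w 0.588 q7 1.46
[[-0.0008, 0.0009, 0.0673], [-0.1, -0.05, -0.02]]
```

View pics/scene4.png

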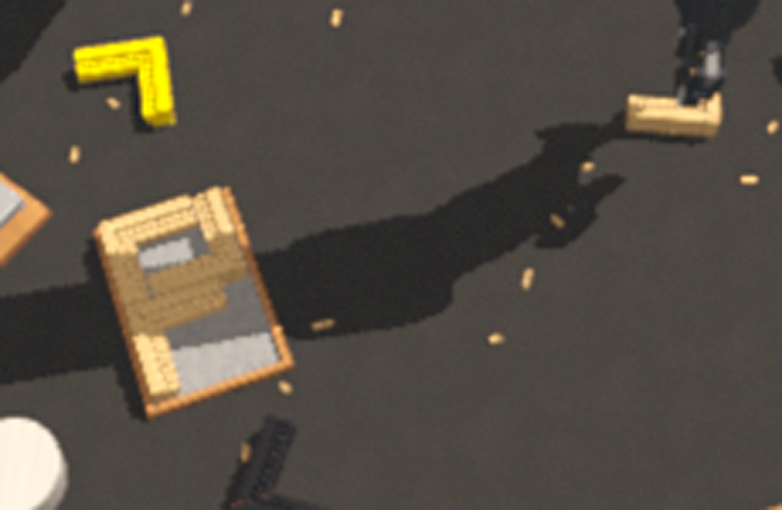

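View pics/top4.png

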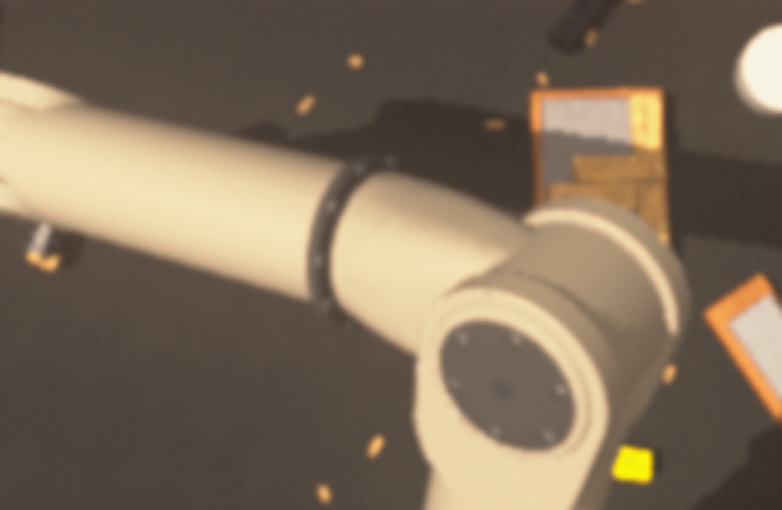

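Three are in the tray and the gripper is over the near leg of the last sample. Squeezing that leg.

```bash
python3 -m crank '[[[-0.0008,0.001,0.03],[0,0,0],0.05],[[0,0,0.03],[0,0,0],0.05],[[0,0,0.005],[0,0,0],0.05],[[0,0,0],[0,0,0],0.05],[[0,0,0],[0,0,0],0.02],[[0,0,0],[0,0,0],0.02],[[0,0,0],[0,0,0],0.02],[[0,0,0],[0,0,0],0.02],[[0,0,0],[0,0,0],0.02]]' 25; python3 step.py
```

```text
t: 37.8
eef_pos: [0.5161, 0.2918, 0.002]
tool_rot: [0.001, -0.547, 0.837, -0.001]
contact_force: [-0.6, -2.0, 6.8]
gripper_width: 0.29
t 37.80 p [516.1 291.8   2. ] th -113.70 zaxis [ 0.0033 -0.     -1.    ] F [-0.6 -2.   6.8] w 0.290 q7 1.39
```

```bash
python3 -m crank '[[[0,0,0],[0,0,0],0.045],[[0,0,0],[0,0,0],0.045],[[0,0,-0.04],[0,0,0],0.05],[[0,0,0],[0,0,0],0.05]]'; python3 step.py .4999 .3320 .0400 156.3 9
```

```text
t: 38.3
eef_pos: [0.5165, 0.2929, 0.0432]
tool_rot: [0.003, -0.547, 0.837, -0.0]
contact_force: [-0.9, 1.0, 0.5]
gripper_width: 0.584
t 38.30 p [516.5 292.9  43.2] th -113.69 zaxis [ 0.0049  0.0022 -1.    ] F [-0.9  1.   0.5] w 0.584 q7 1.43
[[-0.0032, 0.0034, 0.0004], [0.0, 0.04, 10.0]]
[[-0.0026, 0.0039, 0.0003], [0.0, 0.04, 10.0]]
[[-0.0019, 0.0043, 0.0003], [0.0, 0.04, 10.0]]
[[-0.0011, 0.0046, 0.0003], [0.0, 0.04, 10.0]]
[[-0.0003, 0.0047, 0.0003], [0.0, 0.04, 10.0]]
[[0.0005, 0.0047, 0.0003], [0.0, 0.04, 10.0]]
[[0.0014, 0.0045, 0.0003], [0.0, 0.04, 10.0]]
[[0.0021, 0.0042, 0.0003], [0.0, 0.04, 10.0]]
[[0.0028, 0.0038, 0.0003], [0.0, 0.04, 10.0]]
```

```bash
python3 -m crank '[[[-0.0032,0.0034,0],[0,0,10],0.05],[[-0.0026,0.0039,0],[0,0,10],0.05],[[-0.002,0.0043,0],[0,0,10],0.05],[[-0.001,0.0046,0],[0,0,10],0.05],[[-0.0003,0.0047,0],[0,0,10],0.05],[[0.0005,0.0047,0],[0,0,10],0.05],[[0.0014,0.0045,0],[0,0,10],0.05],[[0.002,0.0042,0],[0,0,10],0.05],[[0.0028,0.0038,0],[0,0,10],0.05],[[0,0,0],[0,0,0],0.05]]'; python3 step.py .4999 .3320 -.002 156.3 1
```

```text
t: 39.55
eef_pos: [0.4985, 0.3305, 0.0402]
tool_rot: [0.001, 0.204, 0.979, -0.001]
contact_force: [0.3, 0.8, 0.8]
gripper_width: 0.586
t 39.55 p [498.5 330.5  40.2] th 156.46 zaxis [ 0.0013 -0.0013 -1.    ] F [0.3 0.8 0.8] w 0.586 q7 -0.01
[[-0.0006, 0.002, 0.0422], [-0.04, 0.1, 0.16]]
```

```bash
python3 -m crank '[[[-0.0006,0.002,0.02],[0,0,0.1],0.05],[[0,0,0.018],[0,0,0],0.05],[[0,0,0.003],[0,0,0],0.05],[[0,0,0],[0,0,0],0.05],[[0,0,0],[0,0,0],0.02],[[0,0,0],[0,0,0],0.02],[[0,0,0],[0,0,0],0.02],[[0,0,0],[0,0,0],0.02],[[0,0,0],[0,0,0],0.02]]' 25; python3 step.py; python3 -m crank '[[[0,0,0],[0,0,0],0.015],[[0,0,-0.02],[0,0,0],0.015],[[0,0,-0.045],[0,0,0],0.015],[[0,0,0],[0,0,0],0.015]]' 60; python3 step.py
```

```text
t: 40.67
eef_pos: [0.5008, 0.3323, 0.0002]
tool_rot: [0.001, 0.206, 0.979, 0.0]
contact_force: [1.2, 0.8, 5.0]
gripper_width: 0.299
t 40.67 p [5.008e+02 3.323e+02 2.000e-01] th 156.21 zaxis [ 0.0024  0.     -1.    ] F [1.2 0.8 5. ] w 0.299 q7 -0.06
t: 41.18
eef_pos: [0.502, 0.3337, 0.0686]
tool_rot: [0.003, 0.206, 0.979, 0.002]
contact_force: [0.3, 0.2, -0.8]
gripper_width: 0.279
t 41.17 p [502.  333.7  68.6] th 156.20 zaxis [ 0.0063  0.003  -1.    ] F [ 0.3  0.2 -0.8] w 0.279 q7 0.01
```

```bash
python3 step.py .5902 -.1712 .0686 181.65 11
```

```text
t 41.17 p [502.  333.7  68.6] th 156.20 zaxis [ 0.0063  0.003  -1.    ] F [ 0.3  0.2 -0.8] w 0.279 q7 0.01
[[-0.0259, -0.0388, -0.0001], [0.02, 0.03, -2.31]]
[[-0.0243, -0.0398, -0.0001], [0.02, 0.03, -2.31]]
[[-0.0226, -0.0407, -0.0001], [0.02, 0.03, -2.31]]
[[-0.021, -0.0416, -0.0001], [0.02, 0.03, -2.31]]
[[-0.0193, -0.0424, -0.0001], [0.02, 0.03, -2.31]]
[[-0.0176, -0.0432, -0.0001], [0.02, 0.03, -2.31]]
[[-0.0158, -0.0438, -0.0001], [0.02, 0.03, -2.31]]
[[-0.014, -0.0444, -0.0], [0.02, 0.03, -2.31]]
[[-0.0122, -0.045, -0.0], [0.02, 0.03, -2.31]]
[[-0.0104, -0.0454, -0.0], [0.02, 0.03, -2.31]]
[[-0.0086, -0.0458, -0.0], [0.02, 0.03, -2.31]]
```

```bash
python3 -m crank '[[[-0.026,-0.0388,0],[0,0,-2.3],0.015],[[-0.0243,-0.04,0],[0,0,-2.3],0.015],[[-0.0226,-0.0407,0],[0,0,-2.3],0.015],[[-0.021,-0.0416,0],[0,0,-2.3],0.015],[[-0.0193,-0.0424,0],[0,0,-2.3],0.015],[[-0.0176,-0.0432,0],[0,0,-2.3],0.015],[[-0.016,-0.0438,0],[0,0,-2.3],0.015],[[-0.014,-0.0444,0],[0,0,-2.3],0.015],[[-0.0122,-0.045,0],[0,0,-2.3],0.015],[[-0.0104,-0.0454,0],[0,0,-2.3],0.015]]'; python3 -m crank '[[[-0.0086,-0.0458,0],[0,0,-2.3],0.015],[[0,0,0],[0,0,0],0.015],[[0,0,0],[0,0,0],0.015]]'; python3 step.py .5902 -.1712 .05 181.65 1
```

```text
t: 42.42
eef_pos: [0.5796, -0.1292, 0.0647]
tool_rot: [0.0, 0.006, 1.0, -0.0]
contact_force: [1.1, -0.7, -0.0]
gripper_width: 0.283
t: 42.8
eef_pos: [0.5876, -0.1728, 0.0647]
tool_rot: [0.0, -0.013, 1.0, 0.0]
contact_force: [1.1, 1.3, -1.3]
gripper_width: 0.282
t 42.80 p [ 587.6 -172.8   64.7] th -178.51 zaxis [ 4.e-04  3.e-04 -1.e+00] F [ 1.1  1.3 -1.3] w 0.282 q7 1.28
[[-0.0027, 0.0015, 0.0147], [0.02, 0.03, -0.16]]
```

```bash
python3 -m crank '[[[-0.0027,0.0015,0.012],[0,0,-0.15],0.015],[[0,0,0.006],[0,0,0],0.015],[[0,0,0],[0,0,0],0.015]]'; python3 step.py .5902 -.1712 .036 181.65 1;  python3 - <<'E'
from h import *
for n in("scene","top"):
    im,d=bot.read_camera(n); np.savez(f"pics/{n}5.npz",im=im,d=d)
    u,v=proj(n,[[.546,-.217,.03]])[0].astype(int); b=im[v-50:v+50,u-65:u+65,::-1]; cv2.imwrite(f"pics/{n}5.png",cv2.resize(b,None,fx=5.5,fy=5.5,interpolation=cv2.INTER_CUBIC))
E
```

```text
t: 43.18
eef_pos: [0.5903, -0.1709, 0.0461]
tool_rot: [-0.0, -0.015, 1.0, -0.0]
contact_force: [0.1, 0.3, -0.5]
gripper_width: 0.28
t 43.17 p [ 590.3 -170.9   46.1] th -178.26 zaxis [-3.e-04 -2.e-04 -1.e+00] F [ 0.1  0.3 -0.5] w 0.280 q7 1.27
[[0.0001, -0.0003, 0.0101], [-0.01, -0.02, 0.09]]
```

View pics/scene5.png

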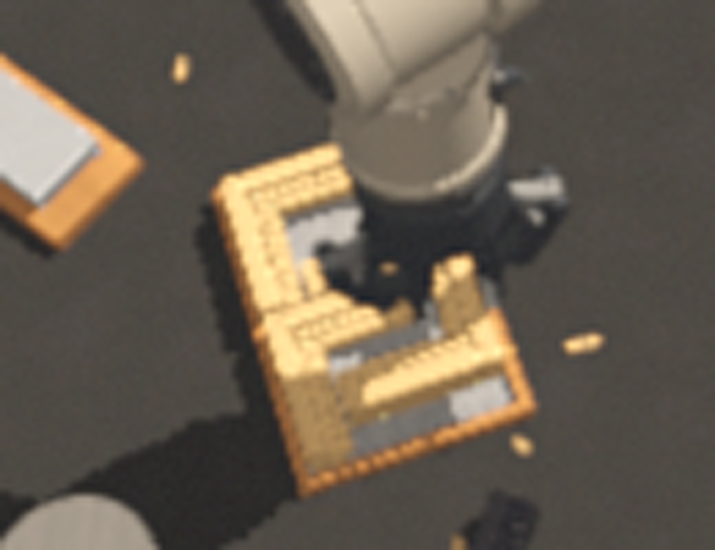

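The last L hangs level over its slot, with clear gaps visible. Lowering it in small stages.

```bash
python3 -m crank '[[[0,-0.0003,0.006],[0,0,0.1],0.015],[[0,0,0.005],[0,0,0],0.015],[[0,0,0],[0,0,0],0.015]]'; python3 step.py .5902 -.1712 .028 181.65 1
```

```text
t: 43.65
eef_pos: [0.5905, -0.1721, 0.0354]
tool_rot: [0.0, -0.014, 1.0, -0.0]
contact_force: [-0.6, 0.1, -0.1]
gripper_width: 0.281
t 43.65 p [ 590.5 -172.1   35.4] th -178.45 zaxis [ 4.e-04 -4.e-04 -1.e+00] F [-0.6  0.1 -0.1] w 0.281 q7 1.26
[[0.0002, 0.0009, 0.0074], [-0.02, 0.02, -0.1]]
```

```bash
python3 -m crank '[[[0.0002,0.0008,0.002],[0,0,-0.1],0.015],[[0,0,0.004],[0,0,0],0.015],[[0,0,0.004],[0,0,0],0.015],[[0,0,0],[0,0,0],0.015]]'; python3 step.py .5902 -.1712 .016 181.65 1
```

```text
t: 44.15
eef_pos: [0.5904, -0.1713, 0.0255]
tool_rot: [0.0, -0.014, 1.0, -0.0]
contact_force: [0.4, -0.2, -0.5]
gripper_width: 0.281
t 44.15 p [ 590.4 -171.3   25.5] th -178.35 zaxis [ 6.e-04 -4.e-04 -1.e+00] F [ 0.4 -0.2 -0.5] w 0.281 q7 1.25
[[0.0002, 0.0001, 0.0095], [-0.03, 0.03, 0.0]]
```

```bash
python3 -m crank '[[[0,0,0.004],[0,0,0],0.015],[[0,0,0.004],[0,0,0],0.015],[[0,0,0],[0,0,0],0.015]]'; python3 step.py .5902 -.1712 .012 181.65 1
```

```text
t: 44.52
eef_pos: [0.5904, -0.1713, 0.0176]
tool_rot: [0.0, -0.014, 1.0, -0.0]
contact_force: [-0.3, -0.2, -1.3]
gripper_width: 0.281
t 44.52 p [ 590.4 -171.3   17.6] th -178.34 zaxis [ 7.e-04 -4.e-04 -1.e+00] F [-0.3 -0.2 -1.3] w 0.281 q7 1.24
[[0.0002, 0.0001, 0.0056], [-0.03, 0.04, 0.01]]
```

```bash
python3 -m crank '[[[0,0,0.004],[0,0,0],0.015],[[0,0,0.003],[0,0,0],0.015],[[0,0,0.003],[0,0,0],0.015],[[0,0,0],[0,0,0],0.015]]'; python3 step.py; python3 -m crank '[[[0,0,0.0015],[0,0,0],0.015],[[0,0,0],[0,0,0],0.015]]'; python3 step.py
```

```text
t: 45.02
eef_pos: [0.5905, -0.1713, 0.0077]
tool_rot: [0.0, -0.014, 1.0, -0.0]
contact_force: [0.4, -0.5, -1.4]
gripper_width: 0.285
t 45.02 p [ 590.5 -171.3    7.7] th -178.34 zaxis [ 9.e-04 -5.e-04 -1.e+00] F [ 0.4 -0.5 -1.4] w 0.285 q7 1.23
t: 45.28
eef_pos: [0.5909, -0.1713, 0.0067]
tool_rot: [0.001, -0.014, 1.0, -0.0]
contact_force: [0.1, 0.4, 0.2]
gripper_width: 0.281
t 45.27 p [ 590.9 -171.3    6.7] th -178.34 zaxis [ 1.7e-03 -7.0e-04 -1.0e+00] F [0.1 0.4 0.2] w 0.281 q7 1.23
```

```bash
python3 -m crank '[[[0,0,0.0008],[0,0,0],0.015],[[0,0,0],[0,0,0],0.015]]';  python3 -m crank '[[[0,0,0],[0,0,0],0.036],[[0,0,0],[0,0,0],0.036],[[0,0,-0.03],[0,0,0],0.036],[[0,0,-0.05],[0,0,0],0.036],[[0,-0.05,-0.05],[0,0,0],0.036],[[0.05,0.05,-0.05],[0,0,0],0.036],[[0.05,0.06,-0.02],[0,0,0],0.036],[[0.04,0.06,0],[0,0,0],0.036],[[0.04,0.06,0],[0,0,0],0.036],[[0,0,0],[0,0,0],0.036]]'
```

```text
t: 45.52
eef_pos: [0.591, -0.1713, 0.0064]
tool_rot: [0.001, -0.015, 1.0, -0.001]
contact_force: [-2.6, 0.6, 5.3]
gripper_width: 0.287
t: 46.78
eef_pos: [0.4397, -0.0299, 0.1813]
tool_rot: [0.0, -0.018, 1.0, -0.001]
contact_force: [-0.4, -1.0, -0.0]
gripper_width: 0.421
```

```bash
python3 -m crank '[[[-0.01,0.06,0],[0,0,0],0.036],[[-0.01,0.06,0],[0,0,0],0.036],[[-0.01,0.06,0],[0,0,0],0.036],[[0,0,0],[0,0,0],0.036]]'; python3 - <<'E'
from h import *
a=np.radians(1.65);R=np.array([[np.cos(a),-np.sin(a)],[np.sin(a),np.cos(a)]]);c=np.array([.546,-.217])
for n in("scene","top"):
    im,d=bot.read_camera(n); np.savez(f"pics/{n}6.npz",im=im,d=d)
    u,v=proj(n,[[.546,-.217,.03]])[0].astype(int); b=im[v-50:v+50,u-65:u+65,::-1]; cv2.imwrite(f"pics/{n}6.png",cv2.resize(b,None,fx=5.5,fy=5.5,interpolation=cv2.INTER_CUBIC))
    P=cloud(n,d).reshape(-1,3); q=(P[:,:2]-c)@R*1e3; z=P[:,2]*1e3
    # outer high strip of each L: expected 34 mm, two ends of each leg
    for nm,o,s in(("s1",(-47,-16),1),("C",(-45.5,13),-1),("A",(44.75,-14.5),1),("B",(44.75,13.5),-1)):
        r=[]
        for p in((-38,-38),(-38,0),(-38,36),(0,-38),(36,-38)):
            t=np.array(o)+s*np.array(p); m=np.abs(q-t).max(1)<6; r.append((round(float(np.median(z[m])),1),int(m.sum())))
        print(n,nm,r)
E
```

```text
t: 47.28
eef_pos: [0.4673, 0.1539, 0.1818]
tool_rot: [0.001, -0.019, 1.0, 0.002]
contact_force: [0.5, -1.5, -0.9]
gripper_width: 0.422
scene s1 [(32.9, 10), (32.4, 13), (32.8, 15), (32.2, 15), (32.0, 15)]
scene C [(33.2, 13), (33.5, 16), (33.1, 14), (34.5, 11), (34.4, 10)]
scene A [(31.6, 15), (32.8, 16), (32.3, 15), (32.7, 13), (31.8, 18)]
scene B [(31.1, 22), (31.2, 23), (30.8, 22), (33.1, 13), (32.6, 11)]
top s1 [(31.8, 13), (32.3, 11), (32.5, 11), (32.8, 16), (33.3, 10)]
top C [(31.9, 14), (31.1, 11), (31.9, 11), (32.2, 15), (32.1, 15)]
top A [(32.3, 12), (32.5, 12), (34.8, 9), (31.0, 12), (33.1, 12)]
top B [(31.3, 15), (32.1, 10), (31.9, 9), (30.6, 16), (29.9, 14)]
```

View pics/scene6.png

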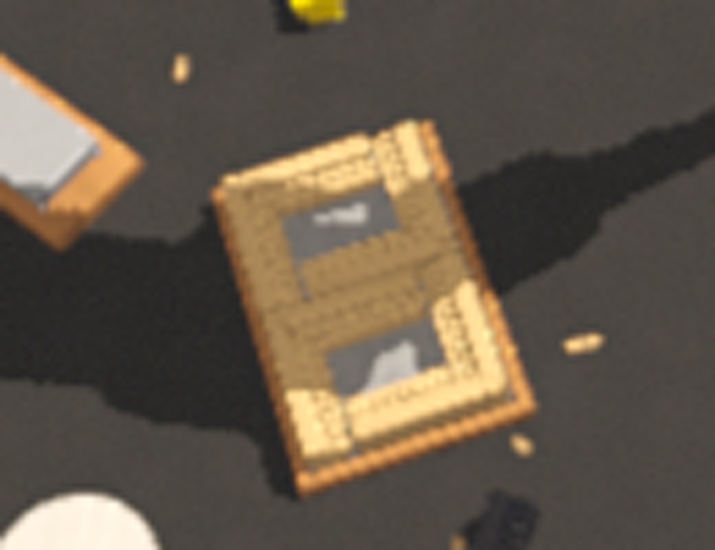

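View pics/top6.png

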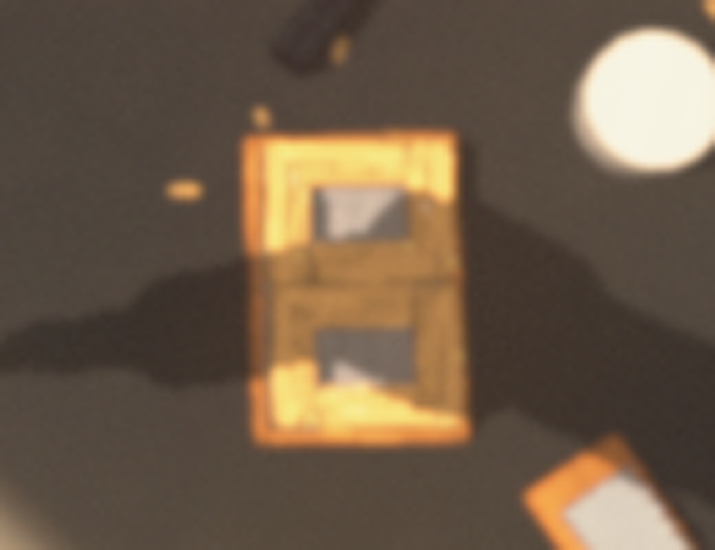

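Both pictures show two interlocked pairs inside the rim. The tops are level at about 30–35 mm and nothing is resting on the rim. Handing in.

```bash
python3 -m crank '[[[0,0,0],[0,0,0],0.036],[[0,0,0],[0,0,0],0.036]]'; python3 - <<'E'
from station import bot
print(bot.hand_in())
E
```

```text
t: 47.62
eef_pos: [0.4674, 0.1458, 0.1809]
tool_rot: [0.001, -0.013, 1.0, -0.001]
contact_force: [-0.1, 0.1, 0.4]
gripper_width: 0.42
the job is handed in; nothing more can be done
None
```

All four samples are in the tray as two interlocked pairs. I handed the job in at 47.6 s of the 67 s, and no verdict was reported.

**How it was done:**
- I found everything in the two camera views.
- I gripped sample_1 and nudged it about 2 mm into its corner of the tray. Touching the walls put the tray centre at (546.0, -217.0) mm, within about 0.5 mm of the camera result; its 1.65° yaw is the camera's.
- I pinched each loose sample on both legs in turn to centre it, then lowered it in small steps until it touched the floor and let go. The peak force while lowering was about 20 N, on the first one. The other two took about 5 N.

**Last checks:**
- **In the tray:** both views show all four face up inside the rim, with their tops at about 30–35 mm. I expected 34 mm, and the readings scatter by about 2 mm. Nothing is riding on the rim or on another sample.
- **Tilt:** I didn't measure the 2° limit directly. The level tops and the floor contact heights, within 0.2 mm of what I expected, are the evidence.
- **Bystanders:** the oilstone and the wax tin look unmoved in the last pictures. I planned every move to stay clear of all three and felt no unexpected contact, but I didn't re-measure them, and the gouge wasn't in the last pictures.

**Disagreements:**
- **Fingertip depth:** the text puts the fingertips 14 mm ahead of the TCP. A touch on the bench showed them 13.5 mm behind the reported TCP at a 26 mm opening, and I worked with that figure.
- **Camera positions:** for the first two samples I picked up, the camera positions were 2–4 mm off from where the grip found them. I allowed for that.

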